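# Take the pile of calibration standards apart and put each home in its shadow-foam tile

### The arm

A 7-joint arm with a two-finger parallel gripper is mounted at the origin on a cart in front of the work surface, level with it; the furniture and walls round the work are solid. World frame = base frame: x ahead of the robot, y to its left, z up, the work surface at z = 0. Lengths are in m, angles in rad, forces in N, time in s.
With the tool pointing down it reaches from about 0.35 to 0.9 m from the base axis. Payload 7.2 kg.
Tool frame: the origin (TCP) lies at the very end of the fingers, on their centre line; the grasp point (between the pads) lies 19 mm behind it; z points along the fingers, y is the line along which they close (so a half turn about z gives the same grasp; the last joint's range is limited). The gripper opens to 88 mm and grips with 3 to 60 N. Pads are 20 mm wide; open, the fingers measure 115 mm over their backs; the gripper's body (75 mm by 178 mm) begins 61 mm behind the grasp point.
Start: joints at [-1.382, 0.411, -0.013, 1.596, 0.006, 1.134, -0.082], TCP at [0.159, 0.605, 0.199] pointing down, gripper open.
Joint ranges: [-2.95, 2.95], [-0.29, 1.99], [-1.47, 1.44], [0.14, 2.54], [-1.03, 4.17], [0.13, 1.85], [-2.86, 2.86]. Speed limits (rad/s): [2.39, 2.39, 3.01, 3.01, 3.14, 3.14, 3.14].

### API

Orientations are given as a 3x3 rotation matrix whose columns are the frame's x, y, z axes.
In Python, from workcell import robot, imaging gives the robot as it stands. The module is installed in compiled form; this text tells all that it offers.
- The arm moves only by the shell command python3 -m inch 'ROWS'. ROWS is JSON, a list of rows, each a list of 5 numbers: the opening, from 0 (shut) to 1 (fully open), then the shift along the tool's x, y, z each as a share of 0.2 m, from -1 to 1, then the turn about the tool's z as a share of pi rad, from -1 to 1. In form: [[jaw, dx, dy, dz, roll], ...]. A call has 1 to 10 rows; each row shifts and turns the commanded pose from where the row before left it, along the tool's axes as they then stand; what a row does not reach is not made up. A row lasts 1/12 s, in which the tool goes at most 41.7 mm and 7.16 degrees, less where a joint would pass 70% of its speed; a pose out of reach is approached as far as the arm can. A call with a number of a shift or a turn outside -1 to 1 is refused whole. A call with a gripper value outside its range is refused whole. The fingers move at their own pace and stop on an object; the grip force is fixed at half the most. Time passes only in rows, so rows that do not move let the fingers close. It gives the time, the measured TCP pose, the force, the opening and the grip force at its end, in the units of the state.
- robot.state(): the state, without advancing time (a new reading comes with each control period).
- imaging.camera(name): name is "scene" or "top"; returns a dict with "color" (400x640x3 uint8, red, green, blue), "camera_matrix" (3x3 intrinsics, pixels), "origin" and "orientation" of the camera in the world. Camera axes: x right, y down, z forward; pixel columns grow to the right and rows downward; lengths in m; the calibration is good to about 2 mm. A picture is of the moment at which its call begins. There is no depth.
- robot.finish_job(): hands the job in; it is judged then, once.
The state is a dict: "time_s": time; "qpos": joint angles; "dq": joint speeds; "tau": joint torques, N m; "ee_pos": TCP position; "eef_rot": TCP orientation; "ft_force": force on the tool from outside, world axes, zero at the start; "torque": the same for the moment, N m; "finger_gap": opening from 0.0 (shut) to 1.0 (fully open); "grip_force": force on a finger pad.
Only numpy, scipy, OpenCV 4.12 (cv2) and the standard library are available. Lean on these libraries where they do the work, as an engineer would, in place of code of your own. Each camera call takes 0.05 s, during which the arm holds its last target. There are 200 camera calls.

### The job

The calibration standards have been left piled up on the desk: take the pile apart from the top down and put each piece fully home, lying flat and level, in its own foam cut-out - the steel step wedge first, then the two rubber discs in either order, each in the cut-out whose floor has its own colour, and the blue foil box last. Carry one piece at a time and keep each one level, do not shift the box by more than a nudge while a disc is still not home, and leave the grey gauge and the dial durometer where they lie.

Things in the scene. Friction and masses are not known exactly. Their poses are not given: they have to be found in the camera images.
- step_wedge: Steel five-step calibration wedge, 20 mm wide (x), 80 mm long (y), rising along +y in five equal 16 mm treads of height 6, 10, 14, 18 and 22 mm. Origin: centre of the underside; z up. Its centre of mass lies 9 mm towards +y. At the start it bridges the two discs, its underside 34 mm above the desk. Mass about 0.24 kg. Grip across its 20 mm width.
- red_disc: Red rubber reference disc, 40 mm diameter, 16 mm high, about 30 g. Origin: centre of the underside; z up. At the start it stands on one half of the foil box, centred about 23 mm from the box's centre along the box's y axis (6 mm free between the discs), partly under the wedge.
- green_disc: Green rubber reference disc, otherwise as the red one, on the other half of the foil box.
- foil_box: Closed blue flat box of calibration foils with a white label, 62 mm (x) by 92 mm (y) by 18 mm high, about 0.12 kg, at the bottom of the pile on the desk. Origin: centre of the underside; z up. Grip across its 62 mm width.
- tile_wedge: Fixed foam tile 116 x 134 mm: yellow base 9 mm thick, black top layer 6 mm thick with one cut-out right through it, a narrow slot 30 mm (x) by 90 mm (y) for the step wedge: yellow floor 9 mm, rim 15 mm above the desk. Finger notches 36 mm wide (y) widen it to 54 mm in x. Origin: centre of the underside, below the cut-out's centre; z up, y along the long side; either way round will do.
- tile_red: Fixed foam tile 116 x 134 mm: red base 9 mm thick, black top layer 6 mm thick with one cut-out right through it, a round hole 50 mm across for the red disc: red floor 9 mm, rim 15 mm above the desk. Finger notches 30 mm wide (y) widen it to 84 mm in x. Origin: centre of the underside, below the cut-out's centre; z up, y along the long side.
- tile_green: Fixed foam tile 116 x 134 mm: green base 9 mm thick, black top layer 6 mm thick with one cut-out right through it, a round hole 50 mm across for the green disc: green floor 9 mm, rim 15 mm above the desk. Finger notches 30 mm wide (y) widen it to 84 mm in x. Origin: centre of the underside, below the cut-out's centre; z up, y along the long side.
- tile_box: Fixed foam tile 116 x 134 mm: yellow base 9 mm thick, black top layer 6 mm thick with one cut-out right through it, a large rectangle 72 mm (x) by 102 mm (y) for the foil box: yellow floor 9 mm, rim 15 mm above the desk. Finger notches 36 mm wide (y) widen it to 102 mm in x. Origin: centre of the underside, below the cut-out's centre; z up, y along the long side; either way round will do.
- thick_gauge: Dark grey hand thickness gauge with red keys, 127 (x) x 68 (y) x 29 mm, lying loose on the desk; to be left alone. Origin: centre of the underside.
- durometer: Round dial durometer lying on its back, 98 (x) x 59 (y) x 25 mm, loose on the desk near the robot; to be left alone. Origin: centre of the underside.
Things that resemble listed ones, but are neither listed nor needed, are in the scene too. Of the things like the foil_box, leave any that is orange; of the rest the larger one is meant.

How it is judged:
By the outcome, as a careful person would: the job done as asked, in the order asked, and still so for the second after the job is handed in, with the robot touching nothing.
It also fails if it takes over 109 s, if anything falls off the work surface, if the arm or the gripper's body presses on something with over 40 N, if the wrist force passes 120 N, or if a joint passes its speed limit or range.

## Working session

There is one attempt and no reset: what is moved stays moved. The work goes in short steps, Python scripts to look and compute and a shell command to move; the robot and the scene stay as the last step left them, time stands still between calls to the robot, and variables do not carry over. Pictures are saved under pics/ and viewed, at most 14 in all, crops included, and the job is handed in when it is done.

```bash
mkdir -p pics; ls; cat > h.py <<'E'
import numpy as np, cv2, json
from workcell import robot, imaging
def snap(n,f):
    c=imaging.camera(n); np.savez('pics/'+f+'.npz',**c); cv2.imwrite('pics/'+f+'.png',c['color'][:,:,::-1]); return c
def ray(c,u,v,z):
    K=np.array(c['camera_matrix']);R=np.array(c['orientation']);o=np.array(c['origin'])
    d=R@np.linalg.inv(K)@np.array([u,v,1.]); return o+d*(z-o[2])/d[2]
def proj(c,p):
    q=np.array(c['camera_matrix'])@np.array(c['orientation']).T@(np.array(p)-np.array(c['origin'])); return q[:2]/q[2]
def crop(f,x0,y0,x1,y1,s,out):
    i=cv2.imread('pics/'+f+'.png')[y0:y1,x0:x1]; cv2.imwrite('pics/'+out+'.png',cv2.resize(i,None,fx=s,fy=s,interpolation=cv2.INTER_CUBIC))
E
python3 - <<'E'
from h import *
for n in('top','scene'):
    c=snap(n,n+'0'); print(n,c['origin'],c['orientation'],c['camera_matrix'])
s=robot.state(); print(s)
E
```

```text
pics
top [0.34862279 0.0412577  1.23749165] [[ 1.55268777e-03 -9.94531064e-01  1.04429653e-01]
 [-9.99998469e-01 -1.62851211e-03 -6.40818780e-04]
 [ 8.07379138e-04 -1.04428498e-01 -9.94532069e-01]] [[451.17973695   0.         326.80619867]
 [  0.         451.17973695 199.35852515]
 [  0.           0.           1.        ]]
scene [-0.59123236 -0.52074749  0.87555927] [[ 0.42735182 -0.51559665  0.742651  ]
 [-0.90376026 -0.22160107  0.36621081]
 [-0.02424481 -0.82767932 -0.56067738]] [[454.38438687   0.         329.04246334]
 [  0.         454.38438687 205.63466143]
 [  0.           0.           1.        ]]
{'time_s': 0.1, 'qpos': array([-1.38223432,  0.4117969 , -0.01272115,  1.59697069,  0.00560434,
        1.13429209, -0.08221164]), 'dq': array([-0.00010516, -0.0026393 ,  0.00042231, -0.00330419,  0.00012087,
       -0.00049617,  0.0012447 ]), 'tau': array([ 2.90312673e-03, -5.89103079e+01,  6.44057449e-01, -2.91711938e+01,
       -5.36882272e-02,  1.44517308e-02,  4.96246867e-05]), 'ee_pos': array([0.15862935, 0.60402314, 0.19820325]), 'eef_rot': array([[-9.67223145e-01,  2.53927780e-01, -2.64447762e-04],
       [ 2.53927897e-01,  9.67222128e-01, -1.40672284e-03],
       [-1.01426281e-04, -1.42776555e-03, -9.99998976e-01]]), 'ft_force': array([ 0.3913237 , -0.11337052,  0.49553972]), 'torque': array([0.01909024, 0.0434977 , 0.00725261]), 'grip_force': 0.0, 'finger_gap': 1.0006042087023983}
```

View pics/top0.png

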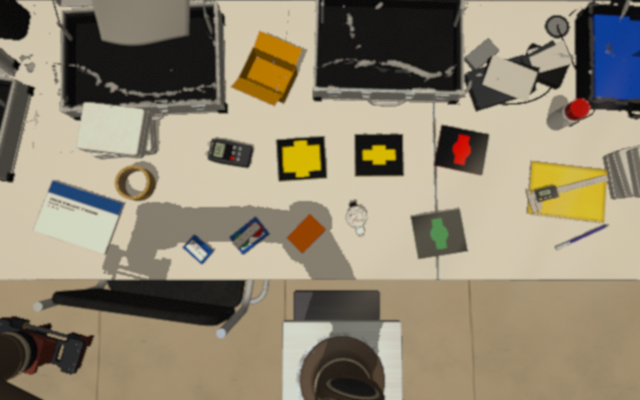

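View pics/scene0.png

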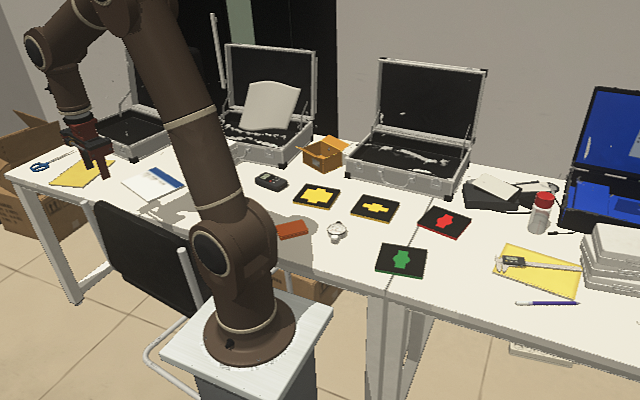

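Top view shows the look-alikes for the foil box: pile (250,235), small blue box (199,249) and orange box (307,233). The larger blue box, the pile, is meant. Tiles are at box (301,158), wedge (379,155), red (461,149) and green (439,233). The gauge is at (230,152) and the durometer at (357,217). I'll check the pile in a close crop.

```bash
python3 - <<'E'
from h import *
a=cv2.imread('pics/top0.png')
s=lambda x0,y0,x1,y1,w,h:cv2.resize(a[y0:y1,x0:x1],(w,h),interpolation=cv2.INTER_NEAREST)
cv2.imwrite('pics/c1.png',s(215,205,285,265,700,600))
c=np.load('pics/top0.npz')
hsv=cv2.cvtColor(a,cv2.COLOR_BGR2HSV)
# tile floors & tops
for n,(x0,y0,x1,y1),lo,hi in [('box',(270,130,335,190),(20,120,80),(35,255,255)),('wedge',(350,130,410,180),(20,120,80),(35,255,255)),('red',(430,120,495,180),(0,150,80),(8,255,255)),('green',(405,205,475,262),(40,70,60),(85,255,255))]:
    sub=hsv[y0:y1,x0:x1]
    m=cv2.inRange(sub,np.array(lo),np.array(hi))
    k,l,st,ce=cv2.connectedComponentsWithStats(m)
    i=1+np.argmax(st[1:,4]); pts=np.argwhere(l==i)[:,::-1]+[x0,y0]
    w=np.array([ray(c,u,v,.009)[:2] for u,v in pts])
    print(n,'floor',st[i,4],w.mean(0),cv2.minAreaRect((w*1000).astype(np.float32)))
    dk=((sub[:,:,2]<110)|(m>0)).astype(np.uint8)
    k,l,st,ce=cv2.connectedComponentsWithStats(dk); i=1+np.argmax(st[1:,4]); pts=np.argwhere(l==i)[:,::-1]+[x0,y0]
    w=np.array([ray(c,u,v,.015)[:2] for u,v in pts]); print('   top',w.mean(0),cv2.minAreaRect((w*1000).astype(np.float32)))
E
```

```text
box floor 1202 [0.59164447 0.11157903] ((591.3384399414062, 110.65895080566406), (104.07296752929688, 107.64517974853516), 0.6830987334251404)
   top [0.59042303 0.11159077] ((590.9111938476562, 111.43335723876953), (115.38848114013672, 131.75791931152344), 3.992810010910034)
wedge floor 520 [ 0.60275931 -0.10245016] ((602.71728515625, -102.42425537109375), (53.4197998046875, 91.6248779296875), 0.09752564132213593)
   top [ 0.60075881 -0.10178813] ((601.695556640625, -101.95962524414062), (114.71619415283203, 130.67861938476562), 0.09634531289339066)
red floor 459 [ 0.6177766  -0.33203138] ((617.3292236328125, -332.520263671875), (52.651214599609375, 87.58154296875), 88.42900848388672)
   top [ 0.61629333 -0.32902139] ((615.4578247070312, -328.04815673828125), (135.66744995117188, 118.46446228027344), 78.47539520263672)
green floor 442 [ 0.38519017 -0.26398185] ((386.3371887207031, -264.52569580078125), (48.91473388671875, 86.9705810546875), 88.72048950195312)
   top [ 0.38543613 -0.26156338] ((385.8755187988281, -261.6131896972656), (119.69349670410156, 131.85118103027344), 9.432531356811523)
```

View pics/c1.png

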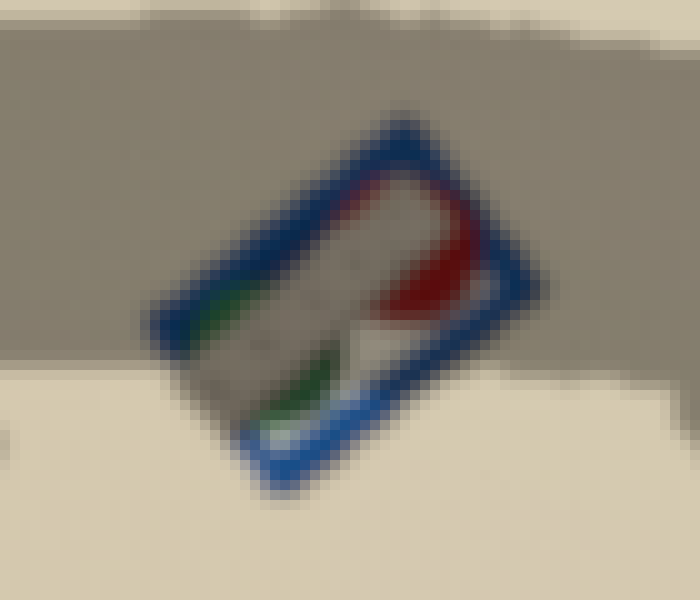

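The crop shows the blue box with corners near (255,216), (269,233.5), (242.5,254) and (229.5,236.5). The steel wedge lies along its long axis, with the green disc at lower left and the red disc at upper right. This matches the description. Next I'll compute the pile pose and the first move.

```bash
python3 - <<'E'
from h import *
c=np.load('pics/top0.npz')
f=lambda x,y,z:ray(c,214.5+x/10,204.5+y/10,z)[:2]
T,Rr,B,L=[f(x,y,.018) for x,y in[(405,115),(547,290),(280,498),(147,320)]]
ctr=(T+Rr+B+L)/4;print('box',ctr,'long',np.linalg.norm(T-L),np.linalg.norm(Rr-B),'short',np.linalg.norm(T-Rr),np.linalg.norm(L-B))
d=(T-L)+(Rr-B);print('long axis angle',np.degrees(np.arctan2(d[1],d[0])))
for zl,zr in((.040,.056),(.056,.040)):
    t,r,b,l=[f(*p) for p in[(395,168,zr),(452,222,zr),(238,432,zl),(185,370,zl)]]
    w=(t+r+b+l)/4;d=(t-l)+(r-b);print('wedge',w,np.linalg.norm(d)/2,np.degrees(np.arctan2(d[1],d[0])))
# tile angle via approx edges
a=cv2.imread('pics/top0.png');g=cv2.cvtColor(a,cv2.COLOR_BGR2GRAY);hsv=cv2.cvtColor(a,cv2.COLOR_BGR2HSV)
for n,(x0,y0,x1,y1) in dict(box=(270,130,335,190),wedge=(350,128,410,182),red=(430,120,495,180),green=(405,205,475,262)).items():
    sub=a[y0:y1,x0:x1]; bl=cv2.inRange(hsv[y0:y1,x0:x1],(0,0,0),(180,255,110))
    cs,_=cv2.findContours(bl,cv2.RETR_EXTERNAL,cv2.CHAIN_APPROX_NONE);k=max(cs,key=cv2.contourArea)[:,0]+[x0,y0]
    w=np.array([ray(c,u,v,.015)[:2] for u,v in k])
    r=cv2.minAreaRect((w*1000).astype(np.float32));bx=cv2.boxPoints(r)
    # fit each side
    out=[]
    for i in range(4):
        p,q=bx[i],bx[(i+1)%4];e=(q-p)/np.linalg.norm(q-p);nrm=np.array([-e[1],e[0]])
        P=w*1000-p;s=P@e;dd=abs(P@nrm);L=np.linalg.norm(q-p)
        sel=(dd<9)&(s>.15*L)&(s<.85*L)
        if sel.sum()>5:
            vx,vy,_,_=cv2.fitLine((w[sel]*1000).astype(np.float32),cv2.DIST_HUBER,0,.01,.01).ravel();out.append((round(np.degrees(np.arctan2(vy,vx))%90,1),int(sel.sum())))
    print(n,r,out)
E
```

```text
box [0.3796613  0.25002939] long 0.08810848795222448 0.09013650668925911 short 0.061311309278358136 0.06014483242111487
long axis angle -51.39637049454903
wedge [0.38069423 0.25226408] 0.07863750972452818 -46.96083646495918
wedge [0.38105811 0.2518966 ] 0.07521943152765916 -43.52722389878022
box ((590.9111938476562, 111.43335723876953), (115.38848114013672, 131.75791931152344), 3.992810010910034) [(np.float32(3.9), 34), (np.float32(3.8), 29), (np.float32(4.6), 33), (np.float32(3.4), 29)]
wedge ((601.6954956054688, -101.95040130615234), (114.71619415283203, 130.6970672607422), 0.09634531289339066) [(np.float32(0.1), 33), (np.float32(89.1), 28), (np.float32(1.5), 33), (np.float32(89.7), 28)]
red ((615.4498291015625, -328.08746337890625), (135.74774169921875, 118.46446228027344), 78.47539520263672) [(np.float32(77.6), 29), (np.float32(78.4), 34), (np.float32(76.4), 29), (np.float32(78.6), 34)]
green ((385.8755187988281, -261.6131896972656), (119.69349670410156, 131.85118103027344), 9.432531356811523) [(np.float32(9.5), 34), (np.float32(9.3), 31), (np.float32(7.9), 34), (np.float32(9.7), 31)]
```

```bash
python3 - <<'E'
from h import *
c=np.load('pics/scene0.npz');print(proj(c,[.38,.25,.04]),proj(c,[0.05,0,.3]))
a=cv2.imread('pics/top0.png')
i=cv2.resize(a[212:252,228:273],None,fx=16,fy=14,interpolation=cv2.INTER_LANCZOS4).astype(float)
i=np.clip((i-20)*1.6,0,255);cv2.imwrite('pics/c2.png',i)
E
python3 -m inch '[[1,0,-0.2,-0.05,0],[1,0,-0.2,-0.05,0],[1,0,-0.2,0,0],[1,0,-0.2,0,0],[1,0,-0.2,0,0],[1,-0.2,0,0,0],[1,-0.2,0,0,0]]'
```

```text
[248.39813564 211.8121322 ] [245.1809154  219.57589022]
time_s: 0.68
ee_pos: [0.1839, 0.3891, 0.2193]
eef_rot: [[-0.969, 0.249, -0.0], [0.249, 0.969, 0.001], [0.001, 0.001, -1.0]]
ft_force: [0.5, 1.6, 1.3]
finger_gap: 0.998
grip_force: 0.0[ WARN:0@0.313] global loadsave.cpp:1063 imwrite_ Unsupported depth image for selected encoder is fallbacked to CV_8U.
```

View pics/c2.png

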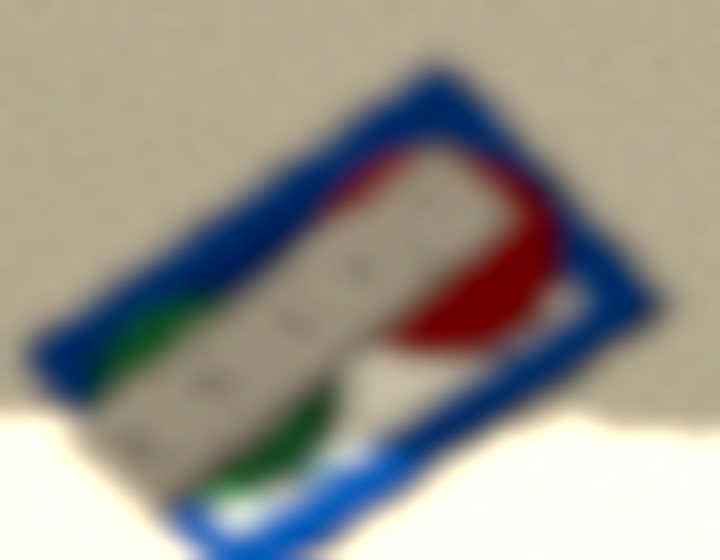

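The enlarged crop shows the wedge from about (80,425)/(165,500) to (425,150)/(515,215), shifted slightly towards the green end. Either high-end hypothesis gives the same centre within 0.5 mm. Gripping at the middle holds the 9 mm CoM offset easily at 30 N.

```bash
cat >> h.py <<'E'
def go(x,y,z,ang=None):
    "print tool-axis shares to reach x,y,z; ang=desired world angle (deg) of closing axis (mod 180)"
    s=robot.state();p=np.array(s['ee_pos']);R=np.array(s['eef_rot'])
    d=R.T@(np.array([x,y,z])-p)/.2;print('pos',p.round(4),'shares(x,y,z at current roll)',d.round(3))
    a=np.degrees(np.arctan2(R[1,1],R[0,1]))
    print('closing angle',a.round(2),'j7',s['qpos'][6].round(2),'t',s['time_s'],'F',np.round(s['ft_force'],1),'gap',s['finger_gap'],'tilt',(R[:2,2]).round(4))
    if ang is not None:
        e=(ang-a+90)%180-90; r=-e/180 # tool z down -> positive roll = clockwise
        print('roll share total',round(r,4))
        th=np.radians(a+e);y2=np.array([np.cos(th),np.sin(th),0]);x2=np.cross(y2,[0,0,-1]);
        if np.dot(x2,R[:,0])<0 and abs(e)<90: pass
        w=np.array([x,y,z])-p;print('shares after roll',(x2@w/.2).round(3),(y2@w/.2).round(3),(-w[2]/.2).round(3))
E
python3 - <<'E'
from h import *
c=np.load('pics/top0.npz')
f=lambda x,y,z:ray(c,227.5+x/16,211.5+y/14,z)[:2]
for zl,zr in((.040,.056),(.056,.040)):
    t,r,b,l=[f(*p) for p in[(425,143,zr),(522,213,zr),(165,503,zl),(76,425,zl)]]
    w=(t+r+b+l)/4;d=(t-l)+(r-b);print('wedge',w,np.linalg.norm(d)/2,np.degrees(np.arctan2(d[1],d[0])),np.linalg.norm(t-r),np.linalg.norm(l-b))
    for q,z in((t-l,0),(r-b,0)):print(np.degrees(np.arctan2(q[1],q[0])))
go(.380,.251,.12,40)
E
```

```text
wedge [0.38035591 0.25275541] 0.08002191641956356 -48.30688681071662 0.02072904886572204 0.02095577966514939
-48.467499857641464
-48.14992708892399
wedge [0.38071677 0.25237265] 0.07647612573702292 -44.99196280658053 0.02100976585698908 0.02067578399754902
-44.907415343745114
-45.07443923623608
pos [0.1839 0.3891 0.2193] shares(x,y,z at current roll) [-1.122 -0.426  0.496]
closing angle 75.6 j7 0.08 t 0.6833 F [0.5 1.6 1.3] gap 0.9976446403904531 tilt [-0.0003  0.0009]
roll share total 0.1978
shares after roll -1.159 0.307 0.497
```

```bash
python3 -m inch '[[1,-0.2,-0.07,0.05,0],[1,-0.2,-0.07,0.05,0],[1,-0.2,-0.07,0.05,0],[1,-0.2,-0.07,0.05,0],[1,-0.1,-0.07,0.05,0.0377],[1,0,0,0,0.0377],[1,0,0,0,0.0377],[1,0,0,0,0.0377],[1,0,0,0,0.0377],[1,0,0,0,0]]'; python3 - <<'E'
from h import *
go(.3825,.2505,.12,41.7)
E
```

```text
time_s: 1.52
ee_pos: [0.3355, 0.2812, 0.1704]
eef_rot: [[-0.657, 0.754, -0.0], [0.754, 0.657, -0.0], [-0.0, -0.001, -1.0]]
ft_force: [-0.4, 0.6, -0.1]
finger_gap: 1.0
grip_force: 0.0
pos [0.3355 0.2812 0.1704] shares(x,y,z at current roll) [-0.27   0.077  0.252]
closing angle 41.04 j7 -0.05 t 1.5167 F [-0.4  0.6 -0.1] gap 1.0002449828194404 tilt [-0.0003 -0.0004]
roll share total -0.0037
shares after roll -0.271 0.073 0.252
```

```bash
python3 -m inch '[[0.6,-0.135,0.037,0.1,-0.0037],[0.6,-0.136,0.037,0.15,0],[0.6,0,0,0.1,0],[0.6,0,0,0,0],[0.6,0,0,0,0]]'; python3 - <<'E'
from h import *
go(.3825,.2505,.037,41.7); snap('top','top1')
crop('top1',200,180,300,280,6,'c3')
E
```

```text
time_s: 1.93
ee_pos: [0.3819, 0.2502, 0.1001]
eef_rot: [[-0.671, 0.741, -0.002], [0.741, 0.671, -0.002], [-0.0, -0.003, -1.0]]
ft_force: [-0.3, 1.2, 1.3]
finger_gap: 0.664
grip_force: 0.0
pos [0.3819 0.2502 0.1001] shares(x,y,z at current roll) [-0.001  0.004  0.316]
closing angle 42.15 j7 0.17 t 1.9333 F [-0.3  1.2  1.3] gap 0.6642420305953886 tilt [-0.0022 -0.002 ]
roll share total 0.0025
shares after roll -0.001 0.003 0.316
```

View pics/c3.png

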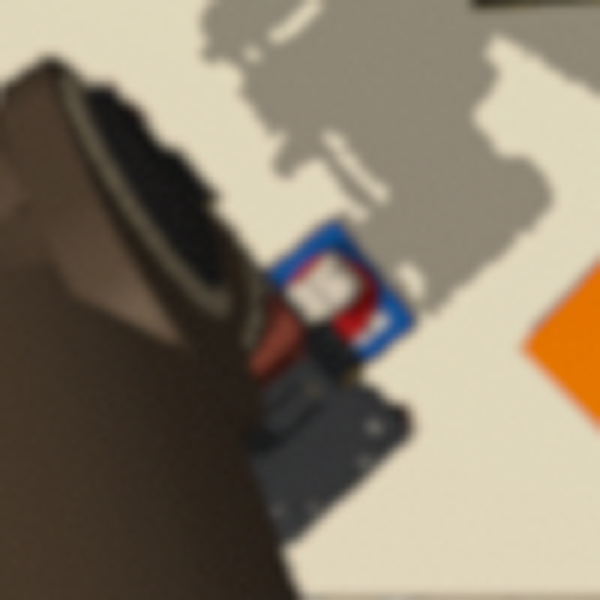

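The crop shows the gripper over the pile, with the wedge's red-side end visible at about (325,280) between the finger lines. It's aligned, so I'll descend and grip.

```bash
python3 -m inch '[[0.6,0,0.003,0.15,0],[0.6,0,0,0.1,0],[0.6,0,0,0.06,0],[0.6,0,0,0,0],[0.6,0,0,0,0]]';python3 -m inch '[[0.4,0,0,0,0],[0.3,0,0,0,0],[0.2,0,0,0,0],[0,0,0,0,0],[0,0,0,0,0],[0,0,0,0,0],[0,0,0,0,0]]'
```

```text
time_s: 2.4
ee_pos: [0.3831, 0.2521, 0.0396]
eef_rot: [[-0.671, 0.742, 0.0], [0.742, 0.671, 0.001], [0.0, 0.001, -1.0]]
ft_force: [-0.5, 0.3, -0.1]
finger_gap: 0.602
grip_force: 0.0
time_s: 2.98
ee_pos: [0.3832, 0.2512, 0.0388]
eef_rot: [[-0.669, 0.743, 0.0], [0.743, 0.669, 0.0], [0.0, 0.0, -1.0]]
ft_force: [0.2, -0.0, -0.6]
finger_gap: 0.109
grip_force: 0.0
```

```bash
python3 -m inch '[[0,0,0,0,0],[0,0,0,0,0]]'; python3 - <<'E'
from h import *
s=robot.state();print(s['finger_gap'],s['grip_force'],s['ft_force'],s['torque'])
snap('top','top2')
crop('top2',220,205,280,265,10,'c4')
E
```

```text
time_s: 3.15
ee_pos: [0.3831, 0.2512, 0.0386]
eef_rot: [[-0.669, 0.743, -0.0], [0.743, 0.669, -0.0], [0.0, -0.0, -1.0]]
ft_force: [0.0, -0.4, -0.5]
finger_gap: 0.003
grip_force: 0.0
0.003001471314926411 0.0 [ 0.01539108 -0.44561654 -0.50527417] [-0.07669737  0.01983383  0.00176914]
```

View pics/c4.png

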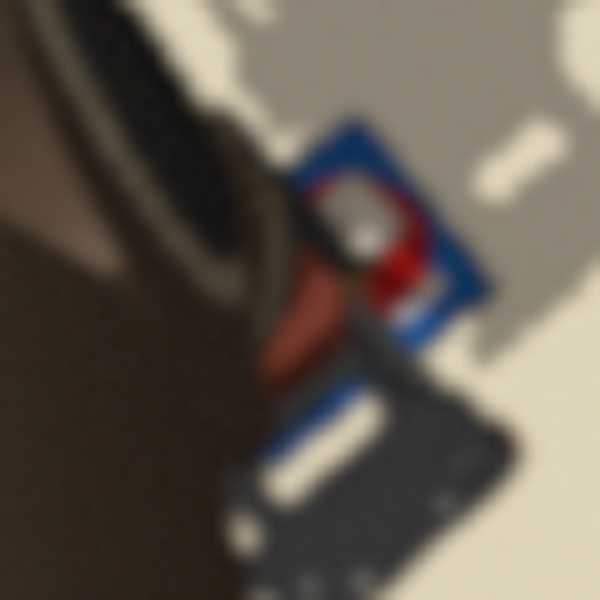

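The fingers closed on nothing, although the wedge end is still visible at about (350,210) in the crop. I'll open, rise aside and look.

```bash
python3 -m inch '[[0.6,0,0,0,0],[0.6,0,0,0,0],[0.6,0,0,0,0],[0.6,0,0,0,0],[0.6,0,0,-0.15,0],[0.6,0,0,-0.15,0],[0.6,0.2,0,-0.15,0],[0.6,0.2,0,0,0],[0.6,0.2,0,0,0],[0.6,0.1,0,0,0]]'; python3 - <<'E'
from h import *
snap('top','top3')
crop('top3',190,190,290,275,7,'c5')
E
```

```text
time_s: 4.03
ee_pos: [0.2908, 0.3537, 0.1244]
eef_rot: [[-0.672, 0.741, -0.0], [0.741, 0.672, 0.003], [0.002, 0.002, -1.0]]
ft_force: [-0.5, -0.1, -0.3]
finger_gap: 0.598
grip_force: 0.0
```

View pics/c5.png

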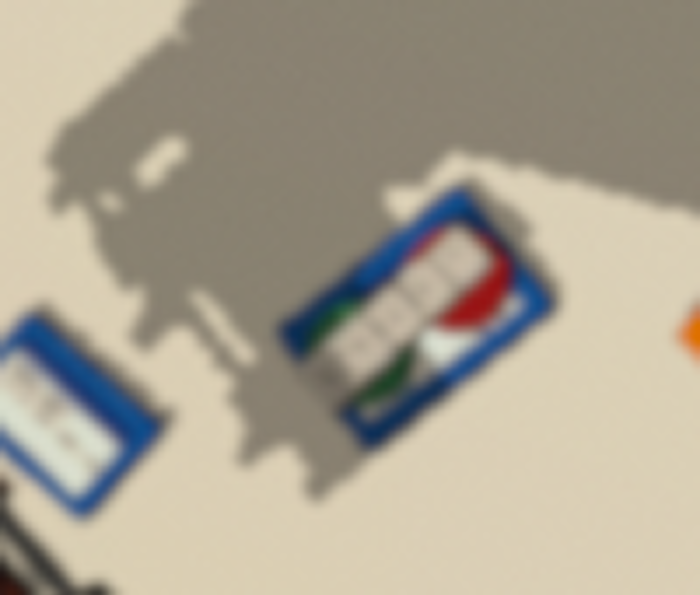

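The crop shows the pile undisturbed, with the wedge from about (330,380) to (465,240). I'll check the real fingertip position against the reported TCP.

```bash
python3 - <<'E'
from h import *
c=np.load('pics/top3.npz');s=robot.state();p=np.array(s['ee_pos']);R=np.array(s['eef_rot'])
c2=snap('scene','scene3')
for cc in (c,c2):
    print(proj(cc,p),proj(cc,p+R@[0,.0264,0]),proj(cc,p-R@[0,.0264,0]),proj(cc,p+R@[0,.0264,-.08]),proj(cc,p-R@[0,.0264,-.08]))
a=cv2.imread('pics/top3.png')[190:275,140:250];b=cv2.imread('pics/scene3.png')[110:240,150:350]
a=cv2.resize(a,(400,310),interpolation=cv2.INTER_CUBIC);b=cv2.resize(b,(400,260),interpolation=cv2.INTER_CUBIC)
cv2.imwrite('pics/c6.png',np.vstack([a,b]))
E
```

```text
[197.62110397 271.06828248] [190.58387167 262.99535865] [204.68392943 279.17056607] [180.11758629 264.22002137] [212.82085102 277.01519204]
[199.66451236 197.15279256] [199.09105694 192.78353222] [200.25546857 201.65539462] [194.27636631 170.43667156] [204.87138536 222.97010486]
```

View pics/c6.png

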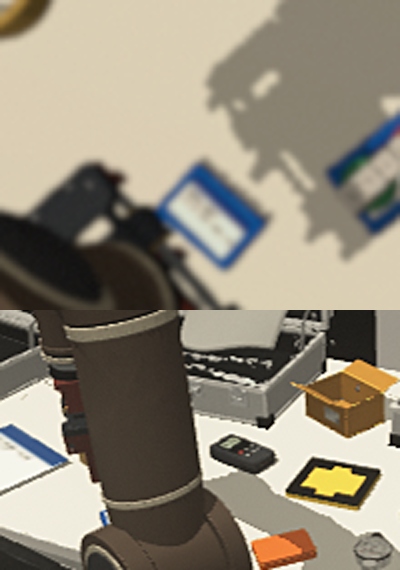

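The crop shows the gripper at about (100-230,190-300), next to the small blue box and off the pile. I can't judge fingertip height from here, so I'll touch bare desk at (0.45, 0.33) with the jaw at wedge width.

```bash
python3 - <<'E'
from h import *
go(.46,.34,.05)
E
```

```text
pos [0.2911 0.3532 0.1238] shares(x,y,z at current roll) [-0.619  0.579  0.369]
closing angle 42.39 j7 -0.17 t 4.1333 F [ 0.2 -0.1 -0.1] gap 0.5991730784866093 tilt [-0.0006  0.0013]
```

```bash
python3 -m inch '[[0.25,-0.14,0.14,0,0],[0.25,-0.14,0.14,0,0],[0.25,-0.14,0.14,0,0],[0.25,-0.14,0.14,0,0],[0.25,-0.06,0.02,0.15,0],[0.25,0,0,0.15,0],[0.25,0,0,0.15,0],[0.25,0,0,0,0],[0.25,0,0,0,0]]'
```

```text
time_s: 4.88
ee_pos: [0.4627, 0.3339, 0.0326]
eef_rot: [[-0.669, 0.744, -0.002], [0.744, 0.669, -0.003], [-0.001, -0.004, -1.0]]
ft_force: [0.5, -0.1, 0.2]
finger_gap: 0.25
grip_force: 0.0
```

```bash
python3 -m inch '[[0.25,0,0,0.03,0],[0.25,0,0,0.03,0],[0.25,0,0,0.02,0],[0.25,0,0,0.015,0],[0.25,0,0,0,0]]'
```

```text
time_s: 5.3
ee_pos: [0.4629, 0.3359, 0.0147]
eef_rot: [[-0.67, 0.743, 0.0], [0.743, 0.67, 0.0], [0.0, 0.0, -1.0]]
ft_force: [-0.0, -0.5, 0.1]
finger_gap: 0.248
grip_force: 0.0
```

```bash
python3 -m inch '[[0.25,0,0,0.02,0],[0.25,0,0,0.01,0],[0.25,0,0,0,0],[0.25,0,0,0.01,0],[0.25,0,0,0,0]]';  python3 -m inch '[[0.25,0,0,0.01,0],[0.25,0,0,0,0],[0.25,0,0,0.01,0],[0.25,0,0,0,0]]'
```

```text
time_s: 5.72
ee_pos: [0.463, 0.3357, 0.0064]
eef_rot: [[-0.669, 0.743, -0.0], [0.743, 0.669, -0.0], [0.0, -0.0, -1.0]]
ft_force: [-0.0, -0.0, -0.7]
finger_gap: 0.252
grip_force: 0.0
time_s: 6.05
ee_pos: [0.4629, 0.3357, 0.0024]
eef_rot: [[-0.669, 0.743, -0.0], [0.743, 0.669, -0.0], [0.0, -0.0, -1.0]]
ft_force: [0.2, -1.3, 0.1]
finger_gap: 0.249
grip_force: 0.0
```

```bash
python3 -m inch '[[0.25,0,0,0.01,0],[0.25,0,0,0,0],[0.25,0,0,0.008,0],[0.25,0,0,0,0]]'
```

```text
time_s: 6.38
ee_pos: [0.4629, 0.3357, -0.0012]
eef_rot: [[-0.669, 0.743, -0.0], [0.743, 0.669, -0.0], [0.0, -0.0, -1.0]]
ft_force: [0.9, 1.0, -0.1]
finger_gap: 0.247
grip_force: 0.0
```

```bash
python3 -m inch '[[0.25,0,0,0.01,0],[0.25,0,0,0,0]]';  python3 -m inch '[[0.25,0,0,0.01,0],[0.25,0,0,0,0]]'; python3 -m inch '[[0.25,0,0,0.01,0],[0.25,0,0,0,0]]'
```

```text
time_s: 6.55
ee_pos: [0.4629, 0.3357, -0.0032]
eef_rot: [[-0.669, 0.743, -0.0], [0.743, 0.669, -0.0], [0.0, -0.0, -1.0]]
ft_force: [-0.3, 0.0, 0.0]
finger_gap: 0.25
grip_force: 0.0
time_s: 6.72
ee_pos: [0.4629, 0.3357, -0.0053]
eef_rot: [[-0.669, 0.743, -0.0], [0.743, 0.669, -0.0], [0.0, -0.0, -1.0]]
ft_force: [-0.6, 0.2, 0.3]
finger_gap: 0.249
grip_force: 0.0
time_s: 6.88
ee_pos: [0.4629, 0.3357, -0.0073]
eef_rot: [[-0.669, 0.743, -0.0], [0.743, 0.669, -0.0], [0.0, -0.0, -1.0]]
ft_force: [0.1, 0.2, -0.0]
finger_gap: 0.254
grip_force: 0.0
```

The tool is below z = 0 with no contact, so the reported height is biased. I'll keep feeling for the desk.

```bash
for i in 1; do python3 -m inch '[[0.25,0,0,0.01,0],[0.25,0,0,0,0]]';  python3 -m inch '[[0.25,0,0,0.01,0],[0.25,0,0,0,0]]'; python3 -m inch '[[0.25,0,0,0.01,0],[0.25,0,0,0,0]]'; done | grep -E "ee_pos|force"
```

```text
ee_pos: [0.4629, 0.3357, -0.0092]
ft_force: [0.3, -0.2, -0.2]
grip_force: 0.0
ee_pos: [0.4629, 0.3357, -0.0113]
ft_force: [-0.6, 0.5, -0.2]
grip_force: 0.0
ee_pos: [0.4629, 0.3357, -0.0132]
ft_force: [-0.4, 0.0, 0.4]
grip_force: 0.0
```

```bash
python3 - <<'E'
from h import *
c=snap('scene','scene4');d=snap('top','top4');s=robot.state();p=np.array(s['ee_pos'])
print(proj(c,p),proj(d,p),s['ft_force'])
u,v=proj(c,p).astype(int);x,y=proj(d,p).astype(int);print(u,v,x,y)
a=cv2.imread('pics/scene4.png')[max(v-50,0):v+50,u-65:u+65];b=cv2.imread('pics/top4.png')[y-50:y+50,x-65:x+65]
cv2.imwrite('pics/c7.png',np.vstack([cv2.resize(i,(390,300),interpolation=cv2.INTER_CUBIC) for i in(a,b)]))
E
```

```text
[243.00522497 206.23252202] [220.67787931 205.23016339] [-1.12673978 -0.32411926  0.24114611]
243 206 220 205
```

View pics/c7.png

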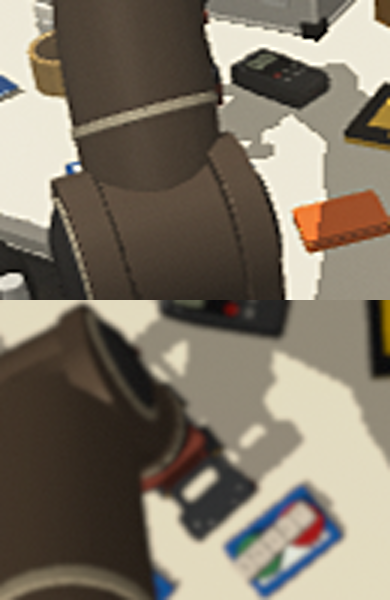

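The crop shows the gripper plate at about (225,505), beside the pile. That's horizontally consistent with the TCP reading, and the pile is untouched. I'll continue downward.

```bash
(python3 -m inch '[[0.25,0,0,0.01,0],[0.25,0,0,0,0]]';  python3 -m inch '[[0.25,0,0,0.01,0],[0.25,0,0,0,0]]'; python3 -m inch '[[0.25,0,0,0.01,0],[0.25,0,0,0,0]]') | grep -E "ee_pos|ft_force"
```

```text
ee_pos: [0.463, 0.3357, -0.0152]
ft_force: [0.1, 0.7, -1.0]
ee_pos: [0.4629, 0.3357, -0.0172]
ft_force: [0.7, 0.3, 0.5]
ee_pos: [0.4629, 0.3357, -0.0193]
ft_force: [-1.1, 0.1, 0.2]
```

```bash
(python3 -m inch '[[0.25,0,0,0.01,0],[0.25,0,0,0,0]]';  python3 -m inch '[[0.25,0,0,0.01,0],[0.25,0,0,0,0]]'; python3 -m inch '[[0.25,0,0,0.01,0],[0.25,0,0,0,0]]') | grep -E "ee_pos|ft_force"
```

```text
ee_pos: [0.4629, 0.3357, -0.0213]
ft_force: [-0.2, 1.3, 0.2]
ee_pos: [0.4631, 0.3358, -0.0231]
ft_force: [-0.2, 0.8, -0.2]
ee_pos: [0.4632, 0.3359, -0.0233]
ft_force: [-5.4, -3.0, 17.8]
```

Contact comes at reported z = −0.0232, so true tip height is the reported height + 23 mm. That explains the miss. Going back to the wedge with this correction.

```bash
sed -i 's/^def go(x,y,z,ang=None):/def go(x,y,z,ang=None):\n    z=z-.0232 # reported TCP is 23 mm too low/' h.py; python3 -m inch '[[0.6,0,0,-0.15,0],[0.6,0,0,-0.15,0],[0.6,0,0,-0.15,0],[0.6,0,0,-0.15,0],[0.6,0,0,0,0]]' | head -2; python3 - <<'E'
from h import *
go(.3825,.2505,.0375,41.7)
E
```

```text
time_s: 8.9
ee_pos: [0.466, 0.3377, 0.1007]
pos [0.466  0.3377 0.1007] shares(x,y,z at current roll) [-0.045 -0.605  0.427]
closing angle 41.99 j7 0.18 t 8.9 F [ 1.1  0.1 -0. ] gap 0.5830435395823177 tilt [0.0063 0.0059]
roll share total 0.0016
shares after roll -0.048 -0.602 0.432
```

```bash
python3 -m inch '[[0.6,-0.01,-0.151,0,0.0016],[0.6,-0.01,-0.151,0,0],[0.6,-0.01,-0.151,0,0],[0.6,-0.015,-0.151,0.05,0],[0.6,0,0,0.1,0],[0.6,0,0,0.08,0],[0.6,0,0,0,0],[0.6,0,0,0,0]]' | head -2; python3 - <<'E'
from h import *
go(.3825,.2505,.0375,41.7)
snap('top','top5');crop('top5',205,195,290,270,8,'c8')
c=np.load('pics/top5.npz');s=robot.state();p=np.array(s['ee_pos'])+[0,0,.0232];R=np.array(s['eef_rot'])
g=.088*s['finger_gap']/2
for sy in(1,-1):
  for x in (-.01,.01):
    for yy,z in((g,0),(g+.0135,0),(g+.0135,-.06)):
      q=proj(c,p+R@[x,sy*yy,z]);print(sy,x,yy,z,((q-[205,195])*8).round())
E
```

```text
time_s: 9.57
ee_pos: [0.3787, 0.2481, 0.0487]
pos [0.3787 0.2481 0.0487] shares(x,y,z at current roll) [-0.004  0.022  0.172]
closing angle 41.72 j7 0.2 t 9.5667 F [ 0.9 -0.1 -0.6] gap 0.6045641425969251 tilt [-0.0011 -0.0012]
roll share total 0.0001
shares after roll -0.004 0.022 0.172
1 -0.01 0.02644825293768826 0 [298. 235.]
1 -0.01 0.03994825293768826 0 [271. 204.]
1 -0.01 0.03994825293768826 -0.06 [233. 192.]
1 0.01 0.02644825293768826 0 [251. 276.]
1 0.01 0.03994825293768826 0 [223. 245.]
1 0.01 0.03994825293768826 -0.06 [183. 236.]
-1 -0.01 0.02644825293768826 0 [405. 358.]
-1 -0.01 0.03994825293768826 0 [432. 390.]
-1 -0.01 0.03994825293768826 -0.06 [403. 388.]
-1 0.01 0.02644825293768826 0 [358. 400.]
-1 0.01 0.03994825293768826 0 [385. 431.]
-1 0.01 0.03994825293768826 -0.06 [353. 432.]
```

View pics/c8.png

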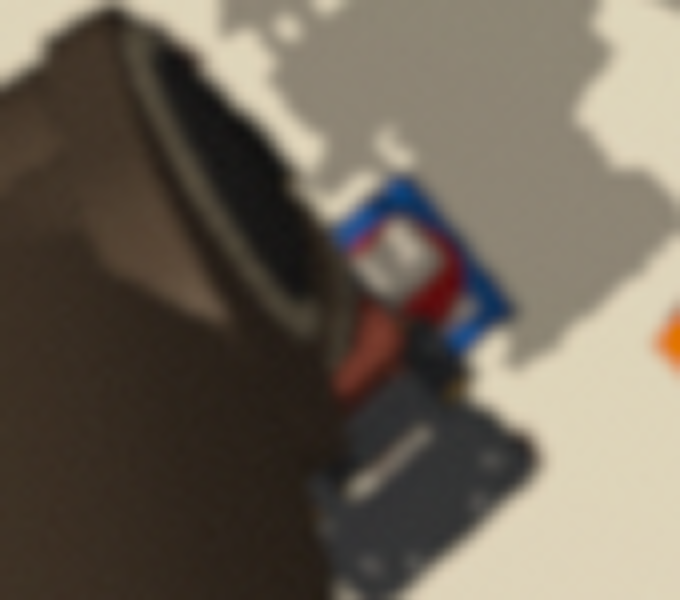

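The crop shows the right finger at about (410-465,320-390) beside the wedge, which is still centred. The finger lies up to about 10 mm further along tool −x than predicted. That's harmless along the wedge axis, but I'll check it again at the tile.

```bash
python3 -m inch '[[0.6,0,0.022,0.06,0],[0.6,0,0,0.06,0],[0.6,0,0,0.045,0],[0.5,0,0,0,0],[0.4,0,0,0,0],[0.35,0,0,0,0],[0.35,0,0,0,0]]' ; python3 -m inch '[[0.3,0,0,0,0],[0.3,0,0,0,0],[0.27,0,0,0,0],[0.27,0,0,0,0]]'
```

```text
time_s: 10.2
ee_pos: [0.3827, 0.2517, 0.0167]
eef_rot: [[-0.666, 0.746, 0.001], [0.746, 0.666, 0.001], [0.0, 0.001, -1.0]]
ft_force: [-0.0, -0.4, 0.2]
finger_gap: 0.361
grip_force: 0.0
time_s: 10.53
ee_pos: [0.3824, 0.2515, 0.0162]
eef_rot: [[-0.666, 0.746, 0.0], [0.746, 0.666, 0.0], [0.0, 0.0, -1.0]]
ft_force: [0.7, 0.5, -0.2]
finger_gap: 0.269
grip_force: 0.0
```

```bash
python3 -m inch '[[0.27,0,0,0.01,0],[0.24,0,0,0,0],[0.1,0,0,0,0],[0,0,0,0,0],[0,0,0,0,0],[0,0,0,0,0]]'; python3 -m inch '[[0,0,0,-0.01,0],[0,0,0,-0.02,0],[0,0,0,-0.03,0],[0,0,0,-0.05,0],[0,0,0,0,0],[0,0,0,0,0]]'; python3 - <<'E'
from h import *
print(robot.state()['torque'])
c=snap('top','top6')
E
```

```text
time_s: 11.03
ee_pos: [0.3822, 0.2514, 0.014]
eef_rot: [[-0.666, 0.746, -0.0], [0.746, 0.666, -0.0], [0.0, -0.0, -1.0]]
ft_force: [0.1, -0.1, -1.6]
finger_gap: 0.226
grip_force: 29.4
time_s: 11.53
ee_pos: [0.3829, 0.252, 0.037]
eef_rot: [[-0.666, 0.746, 0.001], [0.746, 0.666, 0.002], [0.0, 0.002, -1.0]]
ft_force: [-0.3, 0.3, -2.4]
finger_gap: 0.224
grip_force: 29.4
[-0.0934777  -0.02462956  0.02838423]
```

```bash
python3 -m inch '[[0,0,0,-0.1,0],[0,0,0,-0.1,0],[0,0,0,-0.1,0],[0,-0.18,-0.06,0,0],[0,-0.18,-0.06,0,0],[0,-0.18,-0.06,0,0],[0,-0.18,-0.06,0,0],[0,-0.18,-0.06,0,0],[0,-0.18,-0.06,0,0],[0,0,0,0,0]]'|head -3; python3 - <<'E'
from h import *
go(.602,-.102,.10,0)
E
```

```text
time_s: 12.42
ee_pos: [0.4748, 0.0347, 0.0965]
eef_rot: [[-0.659, 0.752, 0.003], [0.752, 0.659, -0.003], [-0.004, 0.0, -1.0]]
pos [0.4748 0.0347 0.0965] shares(x,y,z at current roll) [-0.933  0.028  0.102]
closing angle 41.23 j7 0.72 t 12.4167 F [ 0.7 -0.6 -3. ] gap 0.22530463821152252 tilt [ 0.0026 -0.0029]
roll share total 0.2291
shares after roll -0.684 0.636 0.098
```

```bash
python3 -m inch '[[0,-0.185,0.005,0,0],[0,-0.185,0.005,0,0],[0,-0.185,0.005,0,0],[0,-0.185,0.005,0,0.0382],[0,-0.14,0,0,0.0382],[0,0,0,0,0.0382],[0,0,0,0,0.0382],[0,0,0,0,0.0382],[0,0,0,0,0.0382],[0,0,0,0,0]]'|head -3; python3 - <<'E'
from h import *
go(.602,-.102,.06,0)
E
```

```text
time_s: 13.25
ee_pos: [0.5895, -0.0879, 0.0954]
eef_rot: [[-0.003, 1.0, -0.001], [1.0, 0.003, -0.0], [-0.0, -0.001, -1.0]]
pos [ 0.5895 -0.0879  0.0954] shares(x,y,z at current roll) [-0.07   0.062  0.293]
closing angle 0.18 j7 0.41 t 13.25 F [ 0.9 -0.  -1.8] gap 0.22691389910993662 tilt [-0.0012 -0.0002]
roll share total 0.001
shares after roll -0.07 0.062 0.293
```

```bash
python3 -m inch '[[0,-0.035,0.031,0.08,0],[0,-0.035,0.031,0.08,0],[0,0,0,0.08,0],[0,0,0,0.06,0],[0,0,0,0,0],[0,0,0,0,0]]'|head -3; python3 - <<'E'
from h import *
go(.602,-.102,.0135,0)
c=snap('top','top7');d=snap('scene','scene7')
u,v=proj(c,[.6,-.1,.03]).astype(int);x,y=proj(d,[.6,-.1,.03]).astype(int);print(u,v,x,y)
a=cv2.imread('pics/top7.png')[v-30:v+30,u-40:u+40];b=cv2.imread('pics/scene7.png')[y-35:y+25,x-40:x+40]
cv2.imwrite('pics/c9.png',np.hstack([cv2.resize(i,(400,300),interpolation=cv2.INTER_CUBIC) for i in(a,b)]))
E
```

```text
time_s: 13.75
ee_pos: [0.6017, -0.1019, 0.0355]
eef_rot: [[-0.01, 1.0, -0.002], [1.0, 0.01, 0.0], [0.0, -0.002, -1.0]]
pos [ 0.6017 -0.1019  0.0355] shares(x,y,z at current roll) [-0.     0.002  0.226]
closing angle 0.58 j7 0.48 t 13.75 F [ 0.2  0.1 -1.6] gap 0.2220461191187636 tilt [-0.0017  0.0003]
roll share total 0.0032
shares after roll -0.0 0.001 0.226
378 153 373 203
```

View pics/c9.png

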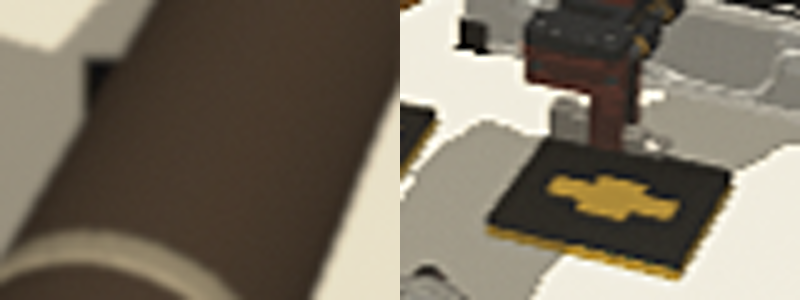

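The scene crop shows the held wedge behind the finger, grey, with its taller end at left (570,115) and its thin end at right (655,145). So the high end points to +y. I'll compare these points with predicted projections.

```bash
python3 - <<'E'
from h import *
d=np.load('pics/scene7.npz');s=robot.state();p=np.array(s['ee_pos'])
f=lambda q:tuple(((proj(d,q)-[373-40,203-35])*5+[400,0]).round().astype(int))
zu=p[2]+.020
for y,h in((-.04,6),(-.024,6),(.024,22),(.04,22)):
    print(y,'bottom near',f([p[0]-.01,p[1]+y,zu]),'top near',f([p[0]-.01,p[1]+y,zu+h/1000]),'top far',f([p[0]+.01,p[1]+y,zu+h/1000]))
for y in(-.01,.01): print('finger near tip',f([p[0]-.01,p[1]+y,p[2]+.0232]),f([p[0]-.0235,p[1]+y,p[2]+.0232]))
a=cv2.imread('pics/scene7.png');b=a[168:203,333:413]
cv2.imwrite('pics/c10.png',cv2.resize(b[12:34,22:62],(800,440),interpolation=cv2.INTER_CUBIC))
E
```

```text
-0.04 bottom near (np.int64(663), np.int64(162)) top near (np.int64(663), np.int64(155)) top far (np.int64(674), np.int64(139))
-0.024 bottom near (np.int64(640), np.int64(157)) top near (np.int64(640), np.int64(149)) top far (np.int64(650), np.int64(134))
0.024 bottom near (np.int64(571), np.int64(141)) top near (np.int64(572), np.int64(113)) top far (np.int64(583), np.int64(98))
0.04 bottom near (np.int64(548), np.int64(136)) top near (np.int64(549), np.int64(108)) top far (np.int64(560), np.int64(93))
finger near tip (np.int64(620), np.int64(148)) (np.int64(612), np.int64(159))
finger near tip (np.int64(591), np.int64(142)) (np.int64(584), np.int64(152))
```

View pics/c10.png

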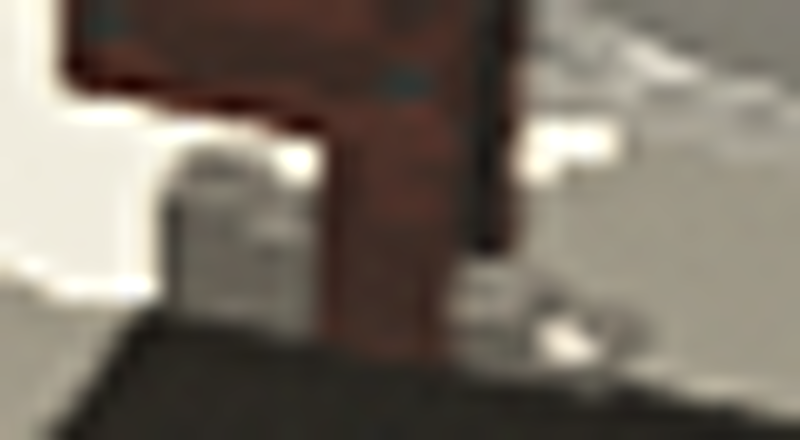

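In this crop the wedge's left edge is at x≈170, 3 mm further to −y than predicted, and its underside is level. I'll measure the tile in the same camera so calibration errors cancel.

```bash
python3 - <<'E'
from h import *
from scipy.optimize import minimize
import itertools
def poly(cx,cy,th,L,W,nl,nw,z):
    # L along tile y, W along tile x ; notch nl along y, nw along x
    pts=[(W,-L),(W,-nl),(nw,-nl),(nw,nl),(W,nl),(W,L),(-W,L),(-W,nl),(-nw,nl),(-nw,-nl),(-W,-nl),(-W,-L)]
    c,s=np.cos(th),np.sin(th); return [(cx+c*x-s*y,cy+s*x+c*y,z) for x,y in pts]
def fit(cam,img,init,dims,lo,hi,win,th):
    c=np.load(f'pics/{cam}.npz');a=cv2.cvtColor(cv2.imread(f'pics/{img}.png'),cv2.COLOR_BGR2HSV)
    m=cv2.inRange(a,lo,hi)
    u0,v0=proj(c,(*init,.012)).astype(int);M=np.zeros_like(m);M[v0-win:v0+win,u0-win:u0+win]=m[v0-win:v0+win,u0-win:u0+win]
    n,l,st,_=cv2.connectedComponentsWithStats(M);i=1+np.argmax(st[1:,4]);M=(l==i).astype(np.uint8)
    M=cv2.resize(M,None,fx=4,fy=4,interpolation=cv2.INTER_NEAREST)
    def mask(q,z):
        im=np.zeros(M.shape,np.uint8);pp=np.array([(proj(c,p)+.5)*4 for p in poly(q[0],q[1],th,*dims,z)]);cv2.fillPoly(im,[pp.round().astype(np.int32)],1);return im
    cost=lambda q:float(np.count_nonzero((mask(q,.009)&mask(q,.015))!=M))
    r=minimize(cost,init,method='Nelder-Mead',options=dict(initial_simplex=[init,(init[0]+.006,init[1]),(init[0],init[1]+.006)],xatol=2e-4,fatol=1));return r.x.round(4),r.fun/M.sum()
Y=((18,110,60),(38,255,255))
wd=(.045,.015,.018,.027);bd=(.051,.036,.018,.051)
for cam in('top0','scene0','scene7'):
    print('wedge',cam,fit(cam,cam,(.602,-.102),wd,*Y,30,0))
for cam in('top0','scene0','scene7'):
    print('box',cam,fit(cam,cam,(.591,.111),bd,*Y,34,np.radians(4)))
E
```

```text
wedge top0 (array([ 0.6021, -0.1037]), np.float64(0.2002840909090909))
wedge scene0 (array([ 0.6054, -0.1014]), np.float64(0.13667168674698796))
wedge scene7 (array([ 0.6059, -0.1013]), np.float64(0.1194620253164557))
box top0 (array([0.5915, 0.1107]), np.float64(0.12344627105052125))
box scene0 (array([0.5939, 0.1128]), np.float64(0.08397887323943662))
box scene7 (array([0.5939, 0.1128]), np.float64(0.0858497191011236))
```

```bash
python3 -m inch '[[0,0.015,0.01,0.06,0.003],[0,0,0,0.06,0],[0,0,0,0.05,0],[0,0,0,0.04,0],[0,0,0,0,0],[0,0,0,0,0]]'; python3 - <<'E'
from h import *
d=snap('scene','scene8');x,y=proj(d,[.605,-.102,.02]).astype(int);print(x,y)
a=cv2.imread('pics/scene8.png')[y-20:y+20,x-28:x+28];cv2.imwrite('pics/c11.png',cv2.resize(a,(784,560),interpolation=cv2.INTER_CUBIC))
E
```

```text
time_s: 14.35
ee_pos: [0.6039, -0.0994, -0.0068]
eef_rot: [[0.001, 1.0, -0.001], [1.0, -0.001, -0.0], [-0.0, -0.001, -1.0]]
ft_force: [-0.4, -0.3, -2.1]
finger_gap: 0.229
grip_force: 30.0
374 205
```

View pics/c11.png

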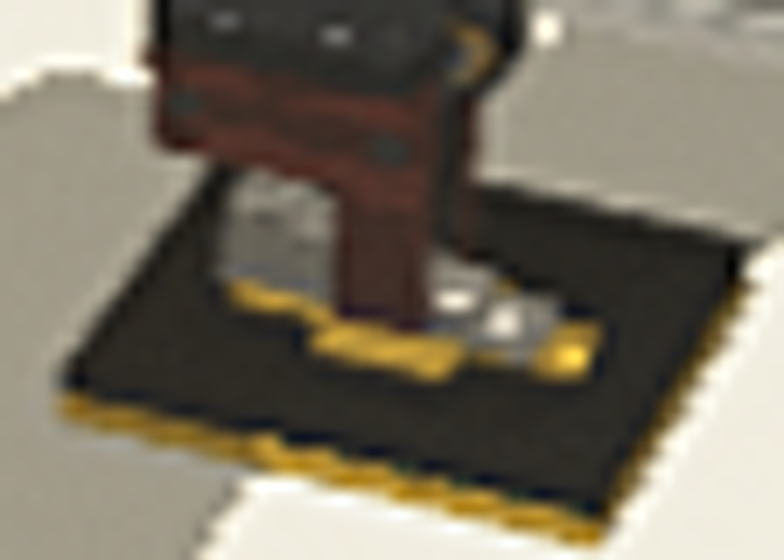

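The crop shows the wedge in the slot mouth, left end at the slot's left end (225,285) and about 9 mm of yellow floor free at the right end (555-600,350). It is level but about 4 mm too far to +y. I'll work out the x offset from the near bottom corners.

```bash
python3 - <<'E'
from h import *
from scipy.optimize import least_squares
d=np.load('pics/scene8.npz');px=lambda x,y:np.array([374-28-.5+x/14,205-20-.5+y/14])
zu=-.0068+.020
for o in((220,278),(556,366)):print('wedge bottom near corner xy',ray(d,*px(*o),zu)[:2])
print('wedge top-left near z+22',ray(d,*px(220,212),zu+.022)[:2])
for o in((230,283),(583,380),(600,325)):print('slot rim corner',ray(d,*px(*o),.015)[:2],ray(d,*px(*o),.009)[:2])
E
```

```text
wedge bottom near corner xy [ 0.60108082 -0.05444423]
wedge bottom near corner xy [ 0.59782678 -0.14128971]
wedge top-left near z+22 [ 0.59690697 -0.05576109]
slot rim corner [ 0.59753992 -0.05843658] [ 0.60582829 -0.05521325]
slot rim corner [ 0.59238851 -0.14982362] [ 0.60064096 -0.14723746]
slot rim corner [ 0.61566487 -0.14594664] [ 0.62407961 -0.14333345]
```

```bash
python3 -m inch '[[0,-0.023,-0.015,0,0],[0,0,0,0,0],[0,0,0,0.01,0],[0,0,0,0.01,0],[0,0,0,0,0],[0,0,0,0,0]]'; python3 -m inch '[[0.28,0,0,0,0],[0.28,0,0,0,0],[0.28,0,0,0,0]]'; python3 - <<'E'
from h import *
go(.6,-.1,.06)
E
```

```text
time_s: 14.9
ee_pos: [0.6016, -0.104, -0.0097]
eef_rot: [[0.001, 1.0, 0.0], [1.0, -0.001, -0.0], [-0.0, 0.0, -1.0]]
ft_force: [-0.4, -0.4, 2.0]
finger_gap: 0.224
grip_force: 30.0
time_s: 15.15
ee_pos: [0.6015, -0.1037, -0.0099]
eef_rot: [[0.001, 1.0, 0.0], [1.0, -0.001, 0.0], [0.0, 0.0, -1.0]]
ft_force: [-0.1, 0.5, -0.5]
finger_gap: 0.283
grip_force: 0.0
pos [ 0.6015 -0.1037 -0.0099] shares(x,y,z at current roll) [ 0.019 -0.007 -0.234]
closing angle -0.05 j7 0.51 t 15.15 F [-0.1  0.5 -0.5] gap 0.28328901000942486 tilt [0.0002 0.0001]
```

```bash
python3 -m inch '[[0.28,0,0,-0.05,0],[0.28,0,0,-0.1,0],[0.4,0,0,-0.15,0],[0.6,0,0,-0.15,0],[0.7,0.2,0,-0.05,0],[0.7,0.2,-0.1,0,0],[0.7,0.2,-0.1,0,0],[0.7,0.2,-0.1,0,0],[0.7,0,0,0,0]]'|head -2; python3 - <<'E'
from h import *
c=snap('top','top9');snap('scene','scene9')
a=cv2.imread('pics/top9.png');h=cv2.cvtColor(a,cv2.COLOR_BGR2HSV)[200:262,222:278]
bl=cv2.inRange(h,(100,110,40),(125,255,255));wh=cv2.inRange(h,(0,0,0),(180,70,255))
for n,m in dict(red=cv2.inRange(h,(0,140,60),(8,255,255))|cv2.inRange(h,(172,140,60),(180,255,255)),green=cv2.inRange(h,(45,80,30),(90,255,255))).items():
    k,l,st,ce=cv2.connectedComponentsWithStats(m);i=1+np.argmax(st[1:,4]);cs,_=cv2.findContours((l==i).astype(np.uint8),0,cv2.CHAIN_APPROX_NONE)
    P=np.argwhere(l==i)[:,::-1]+[222,200];w=np.array([ray(c,u,v,.033)[:2] for u,v in P]);print(n,st[i,4],w.mean(0).round(4),(w.max(0)-w.min(0)).round(4),((w.max(0)+w.min(0))/2).round(4))
k,l,st,ce=cv2.connectedComponentsWithStats(bl);i=1+np.argmax(st[1:,4]);P=np.argwhere(l==i)[:,::-1]+[222,200]
w=np.array([ray(c,u,v,.018)[:2] for u,v in P]);print('box',cv2.minAreaRect((w*1000).astype(np.float32)))
cv2.imwrite('pics/c12.png',np.hstack([cv2.resize(a[205:260,222:277],(400,400),interpolation=cv2.INTER_CUBIC),cv2.resize(cv2.imread('pics/scene9.png')[185:225,346:402],(560,400),interpolation=cv2.INTER_CUBIC)[:,:400]]))
E
```

```text
time_s: 15.9
ee_pos: [0.5421, 0.0574, 0.0899]
red 160 [0.3942 0.2307] [0.032  0.0401] [0.3954 0.2303]
green 165 [0.3669 0.2692] [0.0371 0.0348] [0.3661 0.2698]
box ((397.1993713378906, 263.41033935546875), (14.395529747009277, 86.49068450927734), 38.61517333984375)
```

View pics/c12.png

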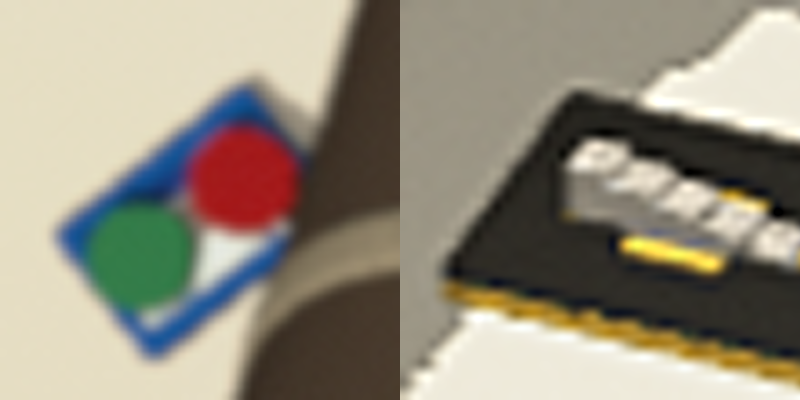

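The crop shows the wedge lying flat in its slot (right half, 570-800, 140-260). Both discs are undisturbed on the box: red at (243,177), green at (142,256). That uses up the picture budget, so from here I measure with numbers only. Next is the red disc.

```bash
python3 -m inch '[[0.7,0.17,-0.14,0,-0.0357],[0.7,0.17,-0.14,0,-0.0357],[0.7,0.1,-0.12,0,-0.0357],[0.7,0,0,0,-0.0357],[0.7,0,0,0,-0.0357],[0.7,0,0,0,-0.0357],[0.7,0,0,0,0]]'|head -2; python3 - <<'E'
from h import *
go(.3942,.2307,.07,38.6)
E
```

```text
time_s: 16.58
ee_pos: [0.4625, 0.1219, 0.0907]
pos [0.4625 0.1219 0.0907] shares(x,y,z at current roll) [0.638 0.073 0.219]
closing angle 38.63 j7 0.53 t 16.5833 F [-0.1 -0.8  0.2] gap 0.6975574845480155 tilt [0.0013 0.0001]
roll share total 0.0002
shares after roll 0.638 0.072 0.22
```

```bash
python3 -m inch '[[0.7,0.17,0.02,0,0],[0.7,0.17,0.02,0,0],[0.7,0.17,0.02,0.06,0],[0.7,0.12,0.012,0.08,0],[0.7,0,0,0.08,0],[0.7,0,0,0,0],[0.7,0,0,0,0]]'|head -2; python3 - <<'E'
from h import *
go(.3942,.2307,.0225,38.6)
E
```

```text
time_s: 17.17
ee_pos: [0.3949, 0.2295, 0.046]
pos [0.3949 0.2295 0.046 ] shares(x,y,z at current roll) [0.007 0.001 0.233]
closing angle 38.24 j7 0.27 t 17.1667 F [ 0.7 -0.2 -0.2] gap 0.701441905709071 tilt [-0.0005 -0.0017]
roll share total -0.002
shares after roll 0.007 0.001 0.233
```

```bash
python3 -m inch '[[0.7,0.007,0,0.08,-0.002],[0.7,0,0,0.08,0],[0.7,0,0,0.07,0],[0.6,0,0,0,0],[0.5,0,0,0,0],[0.5,0,0,0,0],[0.5,0,0,0,0]]'; python3 -m inch '[[0.48,0,0,0,0],[0.48,0,0,0,0]]' | grep -E 'pos|force|gap'
```

```text
time_s: 17.75
ee_pos: [0.3945, 0.2321, 0.0012]
eef_rot: [[-0.626, 0.78, 0.002], [0.78, 0.626, 0.001], [-0.0, 0.002, -1.0]]
ft_force: [-0.0, 0.6, 0.7]
finger_gap: 0.505
grip_force: 0.0
ee_pos: [0.3938, 0.2324, 0.0007]
ft_force: [0.4, 0.1, -0.3]
finger_gap: 0.481
grip_force: 0.0
```

```bash
python3 -m inch '[[0.4,0,0,0,0],[0.2,0,0,0,0],[0,0,0,0,0],[0,0,0,0,0]]' | grep -E 'pos|force|gap'; python3 -m inch '[[0,0,0,-0.02,0],[0,0,0,-0.05,0],[0,0,0,-0.1,0],[0,0,0,-0.15,0],[0,0,0,-0.15,0],[0,0,0,0,0]]'| grep -E 'pos|force|gap';python3 - <<'E'
from h import *
go(.617,-.331,.08,-12)
E
```

```text
ee_pos: [0.3938, 0.2324, 0.0005]
ft_force: [-0.6, -0.4, 6.2]
finger_gap: 0.45
grip_force: 30.0
ee_pos: [0.396, 0.2334, 0.0991]
ft_force: [0.3, 0.5, 0.0]
finger_gap: 0.446
grip_force: 30.0
pos [0.396  0.2334 0.0991] shares(x,y,z at current roll) [-2.892 -0.909  0.203]
closing angle 38.81 j7 0.22 t 18.75 F [0.3 0.5 0. ] gap 0.4459813651760709 tilt [0.0053 0.0048]
roll share total 0.2823
shares after roll -2.531 1.668 0.211
```

```bash
python3 -m inch '[[0,-0.19,-0.06,0,0],[0,-0.19,-0.06,0,0],[0,-0.19,-0.06,0,0],[0,-0.19,-0.06,0,0],[0,-0.19,-0.06,0,0],[0,-0.19,-0.06,0,0],[0,-0.19,-0.06,0,0],[0,-0.19,-0.06,0,0],[0,-0.19,-0.06,0,0],[0,-0.19,-0.06,0,0]]'|grep -E 'pos|gap'; python3 - <<'E'
from h import *
go(.617,-.331,.08,-12)
c=snap('top','top10');a=cv2.imread('pics/top10.png');h=cv2.cvtColor(a,cv2.COLOR_BGR2HSV)[200:262,222:278]
m=cv2.inRange(h,(45,80,30),(90,255,255));P=np.argwhere(m)[:,::-1]+[222,200];w=np.array([ray(c,u,v,.033)[:2] for u,v in P]);print('green',len(w),w.mean(0))
bl=cv2.inRange(h,(100,110,40),(125,255,255));P=np.argwhere(bl)[:,::-1]+[222,200];w=np.array([ray(c,u,v,.018)[:2] for u,v in P]);print('box',cv2.minAreaRect((w*1000).astype(np.float32)))
E
```

```text
ee_pos: [0.5385, -0.1409, 0.0942]
finger_gap: 0.443
pos [ 0.5385 -0.1409  0.0942] shares(x,y,z at current roll) [-0.986 -0.291  0.187]
closing angle 38.87 j7 1.14 t 19.5833 F [ 0.2  0.8 -0.5] gap 0.4428104425967941 tilt [-0.0001  0.0003]
roll share total 0.2826
shares after roll -0.848 0.581 0.187
green 165 [0.36693303 0.26922665]
box ((379.8585205078125, 249.8744354248047), (57.75737380981445, 88.28983306884766), 39.17082595825195)
```

```bash
python3 -m inch '[[0,-0.19,-0.056,0,0],[0,-0.19,-0.056,0,0],[0,-0.19,-0.056,0,0],[0,-0.19,-0.056,0,0],[0,-0.19,-0.056,0,0.036],[0,0,0,0,0.036],[0,0,0,0,0.036],[0,0,0,0,0.036],[0,0,0,0,0.036],[0,0,0,0,0.036]]'|grep -E 'pos|gap'; python3 -m inch '[[0,0,0,0,0.034],[0,0,0,0,0.034],[0,0,0,0,0]]'|grep pos;python3 - <<'E'
from h import *
go(.617,-.331,.07,-12)
E
```

```text
ee_pos: [0.6136, -0.3218, 0.0939]
finger_gap: 0.447
ee_pos: [0.6138, -0.3214, 0.0938]
pos [ 0.6138 -0.3214  0.0938] shares(x,y,z at current roll) [-0.043  0.026  0.235]
closing angle -12.51 j7 0.62 t 20.7167 F [ 0.4 -0.6  0.3] gap 0.4496553916577577 tilt [-0.001   0.0002]
roll share total -0.0029
shares after roll -0.044 0.025 0.235
```

```bash
python3 -m inch '[[0,-0.038,0.025,0.1,-0.003],[0,0,0,0.1,0],[0,0,0,0.1,0],[0,0,0,0.1,0],[0,0,0,0.05,0],[0,0,0,0,0],[0,0,0,0,0]]'|grep -E 'pos|force'; python3 - <<'E'
from h import *
go(.617,-.3295,.0152,-12)
c=snap('scene','scene10');a=cv2.imread('pics/scene10.png');h=cv2.cvtColor(a,cv2.COLOR_BGR2HSV)
u,v=proj(c,[.617,-.331,.015]).astype(int)
hh=h[v-30:v+30,u-35:u+35];m=cv2.inRange(hh,(0,140,50),(6,255,255))|cv2.inRange(hh,(174,140,50),(180,255,255))
for r in m[6:56]:print(''.join('#' if x else '.' for x in r))
print(u,v)
E
```

```text
ee_pos: [0.6171, -0.3307, 0.0042]
ft_force: [-0.1, 0.3, 0.2]
grip_force: 30.0
pos [ 0.6171 -0.3307  0.0042] shares(x,y,z at current roll) [ 0.006 -0.002  0.061]
closing angle -11.64 j7 0.69 t 21.3 F [-0.1  0.3  0.2] gap 0.44549523287252374 tilt [-0.0006  0.0001]
roll share total 0.002
shares after roll 0.006 -0.002 0.061
......................................................................
......................................................................
......................................................................
......................................................................
......................................................................
......................................................................
...................#..................................................
...................#..................................................
......................................................................
......................................................................
...................................................................
[... 2080 characters left out ...]
.....................######......#...................
.........................................######..#....................
...........................................######.....................
..............................................###.....................
......................................................................
......................................................................
......................................................................
......................................................................
......................................................................
......................................................................
443 220
```

```bash
python3 -m inch '[[0,0.005,0,0.02,0],[0,0,0,0.02,0],[0,0,0,0.01,0],[0,0,0,0,0],[0,0,0,0.008,0],[0,0,0,0,0]]'|grep -E 'pos|force'
```

```text
ee_pos: [0.6174, -0.3297, -0.0077]
ft_force: [0.0, -0.6, -1.4]
grip_force: 30.0
```

```bash
python3 -m inch '[[0,0,0,0.006,0],[0,0,0,0,0]]'|grep -E 'pos|force'; python3 -m inch '[[0.55,0,0,0,0],[0.55,0,0,0,0],[0.55,0,0,0,0],[0.55,0,0,-0.05,0],[0.55,0,0,-0.1,0],[0.55,0,0,-0.15,0],[0.7,0,0,-0.15,0],[0.7,0,0,0,0]]'|grep -E 'pos|force'; python3 - <<'E'
from h import *
go(.3669,.2692,.08,39)
E
```

```text
ee_pos: [0.6175, -0.3299, -0.0083]
ft_force: [-1.2, 0.8, 3.6]
grip_force: 30.0
ee_pos: [0.62, -0.3324, 0.0883]
ft_force: [0.8, 0.1, 1.0]
grip_force: 0.0
pos [ 0.62   -0.3324  0.0883] shares(x,y,z at current roll) [ 2.687 -1.853  0.135]
closing angle -11.75 j7 0.64 t 22.6833 F [0.8 0.1 1. ] gap 0.6589201223501328 tilt [ 0.0077 -0.0043]
roll share total -0.2819
shares after roll 3.134 0.909 0.157
```

```bash
python3 -m inch '[[0.7,0.165,-0.113,0,0],[0.7,0.165,-0.113,0,0],[0.7,0.165,-0.113,0,0],[0.7,0.165,-0.113,0,0],[0.7,0.165,-0.113,0,0],[0.7,0.165,-0.113,0,0],[0.7,0.165,-0.113,0,0],[0.7,0.165,-0.113,0,0],[0.7,0.165,-0.113,0,0],[0.7,0.165,-0.113,0,0]]'|grep -E 'pos|gap'; python3 - <<'E'
from h import *
go(.3669,.2692,.08,39)
c=snap('top','top11');a=cv2.imread('pics/top11.png');h=cv2.cvtColor(a,cv2.COLOR_BGR2HSV)[125:175,435:490]
m=cv2.inRange(h,(0,140,60),(8,255,255))|cv2.inRange(h,(172,140,60),(180,255,255))
for r,(x,vv) in enumerate(zip(m[8:42],h[8:42])):print(''.join(('%d'%(vv[i][2]//28)) if x[i] else '.' for i in range(len(x))))
d=snap('scene','scene11')
E
```

```text
ee_pos: [0.4623, 0.0409, 0.0816]
finger_gap: 0.699
pos [0.4623 0.0409 0.0816] shares(x,y,z at current roll) [ 1.021 -0.7    0.125]
closing angle -11.75 j7 0.05 t 23.5167 F [-0.2 -0.1 -0.1] gap 0.6985674805183473 tilt [0.0006 0.0008]
roll share total -0.2819
shares after roll 1.187 0.348 0.124
.........................2.............................
.......................244433222.......................
.......................35666554433.....................
.......................467777776653....................
......................24677777777652...................
......................25777777777752...................
......................35777777777642...................
......................35677777777642...................
.....................23455556677753....................
....................234455555667653....................
...................2344555555556642....................
..................23445555555555542....................
..................344555555555555432...................
.................2444555555555555543...................
.................34455
[... 397 characters left out ...]
555566643...................
...................3555444555666653....................
...................367665555666654.....................
...................46777766777654......................
..................24677777777764.......................
..................24677777777753.......................
..................3577777777775........................
..................3577777777764........................
..................3567777777764........................
..................2455566777753........................
....................2334455664.........................
..........................344..........................
.......................................................
```

```bash
python3 -m inch '[[0.7,0.165,-0.113,0,0],[0.7,0.165,-0.113,0,0],[0.7,0.165,-0.113,0,0],[0.7,0.165,-0.113,0,-0.036],[0.7,0,0,0,-0.036],[0.7,0,0,0,-0.036],[0.7,0,0,0,-0.036],[0.7,0,0,0,-0.036],[0.7,0,0,0,-0.036],[0.7,0,0,0,-0.036]]'|grep -E 'pos|gap'; python3 - <<'E'
from h import *
c=np.load('pics/top11.npz');print('red',ray(c,461,147.5,.024))
go(.3669,.2692,.08,39)
E
```

```text
ee_pos: [0.4022, 0.1864, 0.0817]
finger_gap: 0.702
red [ 0.61941954 -0.32673705  0.024     ]
pos [0.4022 0.1864 0.0817] shares(x,y,z at current roll) [0.442 0.084 0.125]
closing angle 33.9 j7 0.35 t 24.45 F [ 0.3  0.1 -0.3] gap 0.7022541175113916 tilt [0.0008 0.0005]
roll share total -0.0283
shares after roll 0.433 0.123 0.124
```

```bash
python3 -m inch '[[0.7,0,0,0,-0.0283],[0.7,0.145,0.041,0,0],[0.7,0.145,0.041,0,0],[0.7,0.145,0.041,0.05,0],[0.7,0,0,0.1,0],[0.7,0,0,0.05,0],[0.7,0,0,0,0],[0.7,0,0,0,0]]'|grep -E 'pos|gap'; python3 - <<'E'
from h import *
go(.3669,.2685,.0225,39)
E
```

```text
ee_pos: [0.3668, 0.2685, 0.0412]
finger_gap: 0.699
pos [0.3668 0.2685 0.0412] shares(x,y,z at current roll) [-0.    0.    0.21]
closing angle 38.59 j7 0.29 t 25.1167 F [-0.9  0.   0.4] gap 0.6990310617030566 tilt [-0.0005 -0.0015]
roll share total -0.0023
shares after roll -0.0 0.0 0.21
```

```bash
python3 -m inch '[[0.7,-0.002,0,0.08,-0.002],[0.7,-0.002,0,0.07,0],[0.7,0,0,0.05,0],[0.6,0,0,0,0],[0.5,0,0,0,0],[0.48,0,0,0,0],[0.48,0,0,0,0],[0.48,0,0,0,0]]'|grep -E 'pos|gap|force'; python3 -m inch '[[0.4,0,0,0,0],[0.2,0,0,0,0],[0,0,0,0,0],[0,0,0,0,0]]' | grep -E 'pos|force|gap'
```

```text
ee_pos: [0.3671, 0.2699, 0.0019]
ft_force: [-0.5, -0.2, 1.4]
finger_gap: 0.482
grip_force: 0.0
ee_pos: [0.367, 0.2699, 0.0017]
ft_force: [-0.9, 0.2, 6.1]
finger_gap: 0.442
grip_force: 30.0
```

```bash
python3 -m inch '[[0,0,0,-0.02,0],[0,0,0,-0.05,0],[0,0,0,-0.1,0],[0,0,0,-0.15,0],[0,0,0,-0.15,0],[0,0,0,0,0]]'| grep -E 'pos|force|gap';python3 - <<'E'
from h import *
go(.45,0,.115,9)
E
```

```text
ee_pos: [0.3692, 0.2709, 0.1]
ft_force: [1.3, 0.9, 0.4]
finger_gap: 0.447
grip_force: 30.0
pos [0.3692 0.2709 0.1   ] shares(x,y,z at current roll) [-1.307 -0.54   0.036]
closing angle 39.03 j7 0.21 t 26.6167 F [1.3 0.9 0.4] gap 0.4474052275825545 tilt [0.0043 0.0052]
roll share total 0.1668
shares after roll -1.401 0.187 0.041
```

```bash
python3 -m inch '[[0,-0.185,-0.077,0,0],[0,-0.185,-0.077,0,0],[0,-0.185,-0.077,0,0],[0,-0.185,-0.077,0,0],[0,-0.185,-0.077,0,0],[0,-0.185,-0.077,0,0],[0,-0.185,-0.077,0,0.0334],[0,0,0,0,0.0334],[0,0,0,0,0.0334],[0,0,0,0,0.0334]]'| grep -E 'pos|force|gap';python3 - <<'E'
from h import *
go(.385,-.2632,.08,9)
c=snap('top','top12');a=cv2.imread('pics/top12.png');h=cv2.cvtColor(a,cv2.COLOR_BGR2HSV)[200:262,222:278]
bl=cv2.inRange(h,(100,110,40),(125,255,255));P=np.argwhere(bl)[:,::-1]+[222,200];w=np.array([ray(c,u,v,.018)[:2] for u,v in P]);print('box',cv2.minAreaRect((w*1000).astype(np.float32)))
E
```

```text
ee_pos: [0.4463, -0.0008, 0.0955]
ft_force: [0.1, 0.7, -0.3]
finger_gap: 0.442
grip_force: 30.0
pos [ 0.4463 -0.0008  0.0955] shares(x,y,z at current roll) [-1.193 -0.627  0.193]
closing angle 14.56 j7 0.52 t 27.45 F [ 0.1  0.7 -0.3] gap 0.4417924212828241 tilt [0.     0.0001]
roll share total 0.0309
shares after roll -1.248 -0.508 0.193
box ((379.8163757324219, 249.9261474609375), (57.75737380981445, 88.42323303222656), 39.17082595825195)
```

```bash
python3 -m inch '[[0,0,0,0,0.0309],[0,-0.178,-0.073,0,0],[0,-0.178,-0.073,0,0],[0,-0.178,-0.073,0,0],[0,-0.178,-0.073,0,0],[0,-0.178,-0.073,0,0],[0,-0.178,-0.073,0,0],[0,-0.178,-0.073,0,0],[0,0,0,0,0],[0,0,0,0,0]]'| grep -E 'pos|force|gap';python3 - <<'E'
from h import *
go(.385,-.263,.0275,9)
E
```

```text
ee_pos: [0.3854, -0.2644, 0.0955]
ft_force: [0.2, 0.7, -0.7]
finger_gap: 0.444
grip_force: 30.0
pos [ 0.3854 -0.2644  0.0955] shares(x,y,z at current roll) [ 0.007 -0.001  0.456]
closing angle 9.28 j7 1.08 t 28.3333 F [ 0.2  0.7 -0.7] gap 0.4438465065720906 tilt [ 0.     -0.0007]
roll share total 0.0015
shares after roll 0.007 -0.001 0.456
```

```bash
python3 -m inch '[[0,0.007,0,0.12,0],[0,0,0,0.12,0],[0,0,0,0.12,0],[0,0,0,0.08,0],[0,0,0,0,0],[0,0,0,0,0]]'| grep -E 'pos|force|gap';python3 - <<'E'
from h import *
go(.385,-.263,.0275-.0116,9)
E
```

```text
ee_pos: [0.3863, -0.2591, 0.007]
ft_force: [0.7, 0.0, 0.5]
finger_gap: 0.447
grip_force: 30.0
pos [ 0.3863 -0.2591  0.007 ] shares(x,y,z at current roll) [-0.018 -0.01   0.071]
closing angle 9.64 j7 1.23 t 28.8333 F [0.7 0.  0.5] gap 0.4468747148717797 tilt [-0.0019  0.0012]
roll share total 0.0036
shares after roll -0.018 -0.009 0.071
```

```bash
python3 -m inch '[[0,-0.018,-0.008,0,0.0036],[0,0,0,0.03,0],[0,0,0,0.02,0],[0,0,0,0.01,0],[0,0,0,0,0],[0,0,0,0.01,0],[0,0,0,0,0],[0,0,0,0,0]]'| grep -E 'pos|force|gap'
```

```text
ee_pos: [0.3854, -0.2645, -0.0067]
ft_force: [-1.0, -0.7, -1.4]
finger_gap: 0.443
grip_force: 30.0
```

```bash
python3 -m inch '[[0,0.003,0,0.004,0],[0,0,0,0,0]]'|grep -E 'pos|force'; python3 -m inch '[[0,0,0,0.004,0],[0,0,0,0,0]]'|grep -E 'pos|force'
```

```text
ee_pos: [0.3855, -0.2643, -0.0072]
ft_force: [-1.1, 0.3, 3.4]
grip_force: 30.0
ee_pos: [0.3855, -0.2643, -0.0073]
ft_force: [-3.8, 1.6, 17.3]
grip_force: 30.0
```

```bash
python3 -m inch '[[0.55,0,0,0,0],[0.55,0,0,0,0],[0.55,0,0,0,0],[0.55,0,0,-0.05,0],[0.55,0,0,-0.1,0],[0.55,0,0,-0.15,0],[0.9,0,0.15,-0.15,0],[0.9,0.12,0.15,0,0],[0.9,0.18,0.05,0,0],[0.9,0.18,0.05,0,0]]'|grep -E 'pos|force'; python3 -m inch '[[0.9,0.18,0.05,0,0],[0.9,0.18,0.05,0,0],[0.9,0.18,0.0,0,0],[0.9,0.18,-0.05,0,-0.0279],[0.9,0,0,0,-0.0279],[0.9,0,0,0,-0.0279],[0.9,0,0,0,-0.0279],[0.9,0,0,0,-0.0279],[0.9,0,0,0,-0.0279],[0.95,0,0,0,0]]'|grep pos; python3 - <<'E'
from h import *
go(.3799,.2499,.06,38.9)
c=snap('top','top13');snap('scene','scene13');a=cv2.imread('pics/top13.png');H=cv2.cvtColor(a,cv2.COLOR_BGR2HSV)
h=H[207:260,415:465]
m=cv2.inRange(h,(40,60,40),(90,255,255))
for x,vv in zip(m[6:48],h[6:48]):print(''.join(('%d'%(vv[i][2]//26)) if x[i] else '.' for i in range(len(x))))
E
```

```text
ee_pos: [0.4505, -0.1561, 0.0822]
ft_force: [0.3, 0.6, -0.4]
grip_force: 0.0
ee_pos: [0.4368, -0.0131, 0.0817]
pos [ 0.4368 -0.0131  0.0817] shares(x,y,z at current roll) [1.199 0.61  0.225]
closing angle 39.18 j7 0.94 t 31.5 F [ 0.7 -0.  -0.3] gap 0.9331420702449631 tilt [0.0002 0.0003]
roll share total 0.0016
shares after roll 1.202 0.604 0.224
..................................................
..................................................
..................................................
..................................................
........................333.......................
..................3344444443......................
................344555555543......................
................445555555554......................
................455555555554......................
................345555555554......................
................3455555555543.....................
................345555544444......................
................345544444443......................
.................444444444443.....................
................34444444444444.......
[... 690 characters left out ...]
.....34455555555544..................
...................3455555555554..................
....................455555555554..................
....................4455555555543.................
....................3455555555543.................
....................3455555555543.................
.....................455555555543.................
.....................44555544443..................
.....................34444433.....................
..................................................
..................................................
..................................................
..................................................
..................................................
```

```bash
python3 -m inch '[[0.97,0.172,0.087,0,0],[0.97,0.172,0.087,0,0],[0.97,0.172,0.087,0,0],[0.97,0.172,0.087,0,0],[0.97,0.172,0.087,0,0],[0.97,0.172,0.087,0,0],[0.97,0.17,0.087,0,0],[0.97,0,0,0.1,0],[0.97,0,0,0,0],[0.97,0,0,0,0]]'|grep -E 'pos|force'; python3 - <<'E'
from h import *
go(.3799,.2499,.006,38.9)
E
```

```text
ee_pos: [0.3798, 0.2495, 0.0608]
ft_force: [-0.2, -0.8, -0.2]
grip_force: 0.0
pos [0.3798 0.2495 0.0608] shares(x,y,z at current roll) [0.002 0.003 0.39 ]
closing angle 38.86 j7 0.35 t 32.4333 F [-0.2 -0.8 -0.2] gap 0.9730907013766762 tilt [-0.0013 -0.0025]
roll share total -0.0002
shares after roll 0.001 0.002 0.39
```

```bash
python3 -m inch '[[0.97,0,0,0.08,0],[0.97,0,0,0.08,0],[0.97,0,0,0.08,0],[0.97,0,0,0.06,0],[0.97,0,0,0.04,0],[0.97,0,0,0.03,0],[0.97,0,0,0,0],[0.97,0,0,0,0]]'|grep -E 'pos|force'; python3 -m inch '[[0.85,0,0,0,0],[0.75,0,0,0,0],[0.75,0,0,0,0],[0.73,0,0,0,0],[0.73,0,0,0,0]]'|grep -E 'pos|force|gap'
```

```text
ee_pos: [0.3809, 0.25, -0.0124]
ft_force: [-1.8, -0.7, -0.5]
grip_force: 0.0
ee_pos: [0.3805, 0.2507, -0.0126]
ft_force: [-0.5, 0.2, 0.9]
finger_gap: 0.736
grip_force: 0.0
```

```bash
python3 -m inch '[[0.73,0,0,0.016,0],[0.73,0,0,0,0],[0.6,0,0,0,0],[0.3,0,0,0,0],[0,0,0,0,0],[0,0,0,0,0]]'|grep -E 'pos|force|gap'; python3 -m inch '[[0,0,0,-0.01,0],[0,0,0,-0.02,0],[0,0,0,-0.05,0],[0,0,0,-0.1,0],[0,0,0,-0.12,0],[0,0,0,-0.12,0],[0,0,0,0,0],[0,0,0,0,0]]'|grep -E 'pos|force|gap'; python3 - <<'E'
from h import *
go(.5915,.111,.08,4)
E
```

```text
ee_pos: [0.3804, 0.2504, -0.0161]
ft_force: [-0.3, 0.1, -2.3]
finger_gap: 0.703
grip_force: 30.0
ee_pos: [0.381, 0.2515, 0.0694]
ft_force: [0.2, -0.2, -1.8]
finger_gap: 0.701
grip_force: 30.0
pos [0.381  0.2515 0.0694] shares(x,y,z at current roll) [-1.208  0.376  0.063]
closing angle 38.99 j7 0.35 t 34.6833 F [ 0.2 -0.2 -1.8] gap 0.7014689956680515 tilt [0.0018 0.003 ]
roll share total 0.1944
shares after roll -0.774 1.001 0.063
```

```bash
python3 -m inch '[[0,-0.172,0.054,0,0],[0,-0.172,0.054,0,0],[0,-0.172,0.054,0,0],[0,-0.172,0.054,0,0],[0,-0.172,0.054,0,0],[0,-0.172,0.054,0,0],[0,-0.172,0.054,0,0.0324],[0,0,0,0,0.0324],[0,0,0,0,0.0324],[0,0,0,0,0.0324]]'|grep -E 'pos|force|gap'; python3 -m inch '[[0,0,0,0,0.0324],[0,0,0,0,0.0324],[0,0,0,0,0],[0,0,0,0,0]]'|grep -E 'pos|force|gap'; python3 - <<'E'
from h import *
go(.5915,.111,.0392,4)
E
```

```text
ee_pos: [0.5902, 0.1095, 0.0664]
ft_force: [-0.6, 1.1, -1.7]
finger_gap: 0.704
grip_force: 30.0
ee_pos: [0.5899, 0.1107, 0.0668]
ft_force: [0.3, 0.6, -0.4]
finger_gap: 0.704
grip_force: 30.0
pos [0.5899 0.1107 0.0668] shares(x,y,z at current roll) [0.001 0.008 0.254]
closing angle 4.16 j7 0.3 t 35.85 F [ 0.3  0.6 -0.4] gap 0.7041355281161311 tilt [-0.0016 -0.001 ]
roll share total 0.0009
shares after roll 0.001 0.008 0.254
```

```bash
python3 -m inch '[[0,0.001,0.008,0.08,0],[0,0,0,0.08,0],[0,0,0,0.08,0],[0,0,0,0.06,0],[0,0,0,0,0],[0,0,0,0,0]]'|grep -E 'pos|force'; python3 - <<'E'
from h import *
go(.5913,.111,.0172,4)
E
```

```text
ee_pos: [0.5918, 0.1108, 0.0075]
ft_force: [0.5, -0.2, -1.1]
grip_force: 30.0
pos [0.5918 0.1108 0.0075] shares(x,y,z at current roll) [ 0.001 -0.002  0.067]
closing angle 4.04 j7 0.36 t 36.35 F [ 0.5 -0.2 -1.1] gap 0.7005015395593741 tilt [-0.0013 -0.0004]
roll share total 0.0002
shares after roll 0.001 -0.002 0.067
```

```bash
python3 -m inch '[[0,0,-0.002,0.025,0],[0,0,0,0.025,0],[0,0,0,0.01,0],[0,0,0,0,0],[0,0,0,0,0]]'|grep -E 'pos|force';  python3 -m inch '[[0,0,0,0.008,0],[0,0,0,0,0]]'|grep -E 'pos|force'; python3 -m inch '[[0,0,0,0.004,0],[0,0,0,0,0]]'|grep -E 'pos|force'
```

```text
ee_pos: [0.5919, 0.1111, -0.004]
ft_force: [0.9, -1.1, -1.8]
grip_force: 30.0
ee_pos: [0.5919, 0.1112, -0.0057]
ft_force: [-0.4, -0.6, -1.2]
grip_force: 30.0
ee_pos: [0.5918, 0.1111, -0.0065]
ft_force: [0.2, -0.0, -0.4]
grip_force: 30.0
```

```bash
python3 -m inch '[[0,0,0,0.004,0],[0,0,0,0,0]]'|grep -E 'pos|ft_force'; python3 -m inch '[[0.78,0,0,0,0],[0.78,0,0,0,0],[0.78,0,0,0,0],[0.78,0,0,-0.03,0],[0.78,0,0,-0.06,0],[0.8,0,0,-0.15,0],[0.8,0,0,-0.15,0],[0.8,0,0,-0.15,0],[0.8,0,0,0,0]]'|grep -E 'pos|force'; python3 -m inch '[[0.8,0.2,0,-0.05,0],[0.8,0.2,0,-0.05,0],[0.8,0.2,0,0,0],[0.8,0.2,0,0,0],[0.8,0.2,0,0,0],[0.8,0.2,0,0,0],[0.8,0,0,0,0]]'|grep pos; python3 - <<'E'
from h import *
c=snap('top','top14');d=snap('scene','scene14')
for n,cc in(('top14',c),('scene14',d)):
    h=cv2.cvtColor(cv2.imread(f'pics/{n}.png'),cv2.COLOR_BGR2HSV);u,v=proj(cc,[.5915,.111,.02]).astype(int)
    w=h[v-22:v+23,u-28:u+29]
    yl=cv2.inRange(w,(18,110,60),(38,255,255));bl=cv2.inRange(w,(100,110,40),(125,255,255))
    for r in range(len(w)):print(''.join('y' if yl[r,i] else 'b' if bl[r,i] else '#' if w[r,i,2]<80 else '.' for i in range(w.shape[1])))
E
```

```text
ee_pos: [0.5919, 0.1111, -0.0072]
ft_force: [0.0, -0.0, -0.3]
ee_pos: [0.5953, 0.1107, 0.1073]
ft_force: [0.8, -0.6, -0.7]
grip_force: 0.0
ee_pos: [0.5721, 0.3617, 0.1203]
.........................................................
.........................................................
............................................######.......
..............................#####################......
...............#########yyyyyyyyyy#################......
.....################yyyyyyyyyyyyyy################......
....################yyyyyyyyyyyyyyy################......
....################yyyyyyyyyyyyyyy################......
....################yyyyyyyyyyyyyyy################......
....################yyyyyyyyyyyyyyyy#######yyyy####......
.....###############yyyyyyyyyyyyyy.##bb..b..yyyy###......
.....####yyy########.yyyyyyy.......bbbbbbbb.yyyy###......
.....###yyy........bb.........bbbbbbbbbbbbb..yyy###......
.....###yyy.bbbbbbbbbbbbbbbbbbbbbbbbbbbbbbbb.yyy###......
.....###yy..bbbbbbbbbbbbbbbbbbbbbbbbbbbbbbbb.yyy###......
.....###yy..bbbbbbbbbbbbbbbbbbbbbbbbbbbbbbbb.yyy###......

[... 3591 characters left out ...]
....
...........yyyyyyyyyy######################yy............
................yyyyyyyyyy################yy.............
.....................yyyyyyyyyy###########y..............
..........................yyyyyyyyyy#####yy..............
...............................yyyyyyyyyyy...............
....................................yyyyy................
.........................................................
.........................................................
.........................................................
.........................................................
.........................................................
.........................................................
```

```bash
python3 - <<'E'
from h import *
c=np.load('pics/top14.npz');h=cv2.cvtColor(cv2.imread('pics/top14.png'),cv2.COLOR_BGR2HSV)
g=h[200:262,222:278];print('blue left at pile',int((cv2.inRange(g,(100,110,40),(125,255,255))>0).sum()))
a=cv2.imread('pics/top14.png').astype(int);b=cv2.imread('pics/top0.png').astype(int)
for n,(x,y) in dict(gauge=(230,152),duro=(357,217)).items():
    A,B=[cv2.cvtColor(i[y-22:y+22,x-26:x+26].astype(np.uint8),cv2.COLOR_BGR2GRAY) for i in(a,b)]
    print(n,cv2.phaseCorrelate(A.astype(float),B.astype(float)))
s=robot.state();print(s['ft_force'],s['time_s']);print(robot.finish_job())
E
```

```text
blue left at pile 0
gauge ((0.33263971059311004, 0.7587326600932158), 0.7140624845398342)
duro ((-0.07816687637918918, 0.6362111644338455), 0.8967922630597186)
[-0.46456937  0.01110966 -0.41844212] 38.7
the job is handed in; nothing more can be done
None
```

I moved all four pieces into their own cut-outs in the order asked (wedge, red disc, green disc, box) and handed the job in at 38.7 s. The last camera checks put the box in its cut-out and showed no sign that the gauge or durometer had been moved; the system only confirmed the hand-in and gave no verdict.

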